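Clamp a beech blank in the drilling jig with the click wrench

TASK

Stand the pale beech blank upright in the pocket of the blue-fenced drilling jig and let go of it, then swing the torque wrench clockwise (seen from above) until it clicks - its handle breaks over at the hinge - but do not keep pulling it on towards the end of its break-over travel. Then let go of the wrench, with the blank left clamped tight and flush against the blue fence, and leave everything else on the bench where it is.

Things in the scene. Friction and masses are not known exactly. Their poses are not given: they have to be found in the camera images.
- blank: pale beech block, 110 mm long (its x) x 40 mm wide (its y) x 80 mm tall (z up), 0.25 kg nominal; origin at the centre of its underside. It starts standing on the table.
- jig: drilling jig fixed to the bench: plywood plate 240 x 240 x 20 mm; origin at the centre of its underside, z up. It carries a blue fence on its +y side, two aluminium end stops (inner faces at x = +-63 mm, y = 47 to 83 mm, top z = 50 mm), a sliding steel jaw facing the fence and a grey clamp housing (x = +-45 mm, y = -90 to -20 mm, top z = 62 mm) under the wrench.
- fence (a point): middle of the top inner edge of the blue fence, 52 mm above the table; axes as the jig. The fence runs along x (200 mm long) and is 25 mm thick towards +y.
- jaw_side (a point): point of the jig opposite the fence near the top front edge of the steel jaw (90 mm long, top 51 mm above the table); fixed to the jig, it does not follow the jaw. Turning the wrench clockwise moves the jaw to +y, 36 mm per radian. The jaw starts 47 to 64 mm from the fence, different each time, so the turn (about 0.2 to 0.7 rad) until the blank is tight must be felt.
- pocket (a point): point on the pocket floor (plate top, 20 mm above the table) under the blank's centre when it stands midway between the end stops, its length along the jig's x, flush against the fence; axes as the jig. At the start a 40 mm blank has 7 to 24 mm of room in all between jaw and fence, all on the -y side of this place, and 8 mm at each end.
- spindle (a point): point on the vertical axis of the clamp spindle about which the wrench turns, at the height of the middle of the wrench handle (95 mm above the table); axes as the jig
- wrench_head: steel head of the torque wrench, on the spindle (21 mm radius, top 105 mm above the table); origin on the spindle axis at table height, x outwards along the wrench, z up. It starts 0.38 to 0.5 rad from the jig's -y towards its +x and tightens clockwise seen from above. Just to run it needs 0.6 N m (about 2 to 4 N at the grip). It stays where it is left.
- wrench_handle: round level handle: steel tube 18 mm thick, then (84 to 199 mm from its origin) a black rubber grip 25 mm thick with red rings; origin on its break-over hinge, 30 mm from the spindle axis, 95 mm above the table; x outwards, z up. In line with the head until it clicks, then folds clockwise against it, up to a stop at 0.28 rad. Let go, it springs back in line.
- grip (a point): middle of the rubber grip, 150 mm from the hinge, 180 mm from the spindle axis; axes as the handle. Pulled slowly here, the wrench clicks at about 10 N (1.5 N m about the hinge); then the pull falls as the handle folds, to about 7 N at 0.2 rad (in a tight grip it only stops rising). A fold of 0.07 rad (11 mm here) is a full click; beyond 0.22 rad (33 mm) it is over-pulled.
- offcut: dark brown hardwood offcut, 120 x 50 x 50 mm, lying flat; a bystander
- glue: yellow plastic bottle with red cap, 56 mm across, 170 mm tall; a bystander
- tin: green tin, 80 mm across, 90 mm tall; a bystander
- sander: blue hand sanding block with a cork foot, 110 x 62 x 42 mm; a bystander
- brush: flat paint brush, 200 mm long, lying; a bystander
- earmuffs: black and grey ear defenders lying on the table, about 190 mm wide; a bystander
There are look-alikes about, which are no part of the job. Several things look just like the blank: the one meant starts farthest to the robot's left.

How it is judged:
By the outcome, as a careful person would: the job done as asked, in the order asked, and still so for the second after the job is handed in, with the robot touching nothing.
It also fails if it takes over 61 s, if anything falls off the work surface, if the arm or the gripper's body presses on something with over 40 N, if the wrist force passes 120 N, or if a joint passes its speed limit or range.

ROBOT

A 6-joint arm with a two-finger parallel gripper is mounted at the origin on the work surface. World frame = base frame: x ahead of the robot, y to its left, z up, the work surface at z = 0. Lengths are in m, angles in rad, forces in N, time in s.
With the tool pointing down it reaches from about 0.35 to 0.85 m from the base axis. Payload 8.1 kg.
Tool frame: the origin (TCP) lies at the very end of the fingers, on their centre line; the grasp point (between the pads) lies 19 mm behind it (manip.hold_point_z is the distance from the TCP to the grasp point, in m); z points along the fingers, x is the direction in which the jaws open and shut, and the axes are right-handed (so a half turn about z gives the same grasp; the last joint's range is limited). The gripper opens to 85 mm and grips with 20 to 120 N. Pads are 22 mm wide; open, the fingers measure 114 mm over their backs; the gripper's body (76 mm by 85 mm) begins 54 mm behind the grasp point. The pads swing forward as they close: fully open they stand 13 mm farther back than shut.
Start: joints at [-1.426, 0.13, 1.488, -0, 1.523, -0.085], TCP at [0.137, -0.584, 0.231] pointing down, gripper open.
Joint ranges: [-2.96, 2.96], [-0.89, 2.26], [0.02, 2.5], [-1.34, 4.48], [0, 2.73], [-2.66, 2.66]. Speed limits (rad/s): [2.39, 2.39, 2.79, 3.14, 3.14, 3.14].

INTERFACE

Orientations are given as a 3x3 rotation matrix whose columns are the frame's x, y, z axes.
In Python, from rig import manip gives the robot as it stands. The module is installed in compiled form; this text tells all that it offers.
- The arm moves only by the tool drive_tool, never from a script. Its argument "rows" is a list of rows, each an object with "slide": the shift along the tool's x, y, z in cm, a list of three; "turn": the turn, a rotation vector about the tool's x, y, z in rad, a list of three; "grip": the gripper's target within -1 to 1 (shut at 1, half-way at 0, fully open at -1). A call has 1 to 12 rows; each row shifts and turns the commanded pose from where the row before left it, along the tool's axes as they then stand; what a row does not reach is not made up. A row lasts 1/10 s, in which the tool goes at most 50 mm and 8.59 degrees, less where a joint would pass 70% of its speed; a pose out of reach is approached as far as the arm can. A call with a gripper value outside its range is refused whole. The fingers move at their own pace and stop on an object; "force" is the grip in N (left out, the last holds). Time passes only in rows, so rows that do not move let the fingers close. It gives the time, the measured TCP pose, the force and the opening at its end, in the units of the state.
- manip.read_state(): the state, without advancing time (a new reading comes with each control period).
- manip.camera(name): name is "scene" or "side" or "wrist"; returns the picture (400x640x3 uint8, red, green, blue); there is no depth.
- manip.camera_model(name): a dict with "mtx" (3x3 intrinsics, pixels), "k1" (the pictures are not rectified: a ray, as slopes to the right and down, at radius r is drawn at 1 + k1 r^2 times it, then the intrinsics apply), "view" (4x4, takes a point from world to camera coordinates). Camera axes: x right, y up, looking along -z (the intrinsics and any distortion apply to the point x, -y, -z); pixel columns grow to the right and rows downward; lengths in m; the calibration is good to about 2 mm. A picture is of the moment at which its call begins: read the wrist's pose just before it. camera_model takes no time and is no camera call; for the wrist camera it gives the pose at the moment of the call.
- manip.finish_job(): hands the job in, once; it reports no verdict.
Trained networks look in the newest picture that a camera, given by its name, has taken for a name from the list of things; names that differ only in an ending like _2 or _b are one class to them, and where a whole thing is asked for, a point or a joint stands for the part that bears it (a point fixed in the world has none). Each returns a list of dicts, best first, with "p" (0 to 1); they miss things now and then, are a little off and sometimes report something else, mostly with a low value. They report only what shows in the picture. A call takes as long as a camera call. They do not tell look-alikes from the thing itself.
- manip.find_in(camera, thing): "rect" ([left, top, width, height] in pixels, round what is visible of it).
- manip.silhouettes(camera, thing): "mask" (400x640 bool, what is visible of it) and "rect" ([left, top, width, height] in pixels, round what is visible of it).
The state is a dict: "t": time; "joints": joint angles; "joint_vel": joint speeds; "joint_efforts": joint torques, N m; "tcp_pos": TCP position; "orientation": TCP orientation; "wrist_force": force on the tool from outside, world axes, zero at the start; "wrist_torque": the same for the moment, N m; "grip_width": finger opening in m.
Only numpy, scipy, OpenCV 4.12 (cv2) and the standard library are available. Lean on these libraries where they do the work, as an engineer would, in place of code of your own. Each camera call takes 0.05 s, during which the arm holds its last target.

## Working session

There is one attempt and no reset: what is moved stays moved. The work goes in short steps, Python scripts to look and compute and a tool call to move; the robot and the scene stay as the last step left them, time stands still between calls to the robot, and variables do not carry over. Pictures are saved under pics/ and viewed, and the job is handed in when it is done.

Besides the shell and the picture viewer there is one more tool, called as name(argument=value, ...) on one line, values as JSON. drive_tool: Moves the arm, as the interface text tells. Its arguments: {"type":"object","properties":{"rows":{"type":"array","items":{"type":"object","properties":{"slide":{"type":"array","items":{"type":"number"}},"turn":{"type":"array","items":{"type":"number"}},"grip":{"type":"number"}}}},"force":{"type":"number"}},"required":["rows"]}

```bash
ls; mkdir -p pics
python3 - <<'E'
from rig import manip
import cv2
print(manip.read_state())
for c in ["scene","side","wrist"]:
    im=manip.camera(c); cv2.imwrite(f"pics/{c}0.png",im[:,:,::-1])
    m=manip.camera_model(c); print(c,m)
E
```

```text
pics
{'t': 0.0, 'joints': array([-1.42640029e+00,  1.31148939e-01,  1.48927234e+00, -2.28288922e-05,
        1.52303265e+00, -8.54021969e-02]), 'joint_vel': array([-0.00023702, -0.00208471,  0.00053571,  0.00030816, -0.00036201,
        0.00025464]), 'joint_efforts': array([-5.05855114e-04, -5.69387162e+01, -5.00570083e+01, -2.70870996e-04,
        1.46913860e-02, -2.05076668e-05]), 'tcp_pos': array([ 0.13660045, -0.58367069,  0.23025557]), 'orientation': array([[ 2.27781880e-01, -9.73712140e-01, -2.90393300e-04],
       [-9.73710413e-01, -2.27782025e-01,  1.83862345e-03],
       [-1.85643635e-03, -1.36046128e-04, -9.99998268e-01]]), 'wrist_force': array([ 0.22675535, -0.40179965,  0.3420398 ]), 'wrist_torque': array([ 0.0260501 , -0.02265339,  0.02726893]), 'grip_width': 0.08592682824254025}
scene {'mtx': array([[441.52367035,   0.        , 317.52099616],
       [  0.        , 441.52367035, 206.0006916 ],
       [  0.        ,   0.        ,   1.        ]]), 'k1': -0.06087249682460349, 'view': array([[-0.75673841,  0.65362156, -0.01121767,  0.42674977],
       [-0.5196684 , -0.591064
[... 451 characters left out ...]
,  0.81537105, -0.25354622],
       [-0.40645779,  0.70685494,  0.57891982, -0.84938433],
       [ 0.        ,  0.        ,  0.        ,  1.        ]])}
wrist {'mtx': array([[351.69809606,   0.        , 316.56027889],
       [  0.        , 351.69809606, 199.93902136],
       [  0.        ,   0.        ,   1.        ]]), 'k1': 0.0010244357784964847, 'view': array([[ 2.27739328e-01, -9.73721993e-01, -5.28205032e-04,
        -5.98617605e-01],
       [ 9.29982145e-01,  2.17669911e-01, -2.96231361e-01,
         3.87697781e-02],
       [ 2.88561965e-01,  6.69723097e-02,  9.55116067e-01,
        -3.77731984e-01],
       [ 0.00000000e+00,  0.00000000e+00,  0.00000000e+00,
         1.00000000e+00]])}
```

View pics/scene0.png

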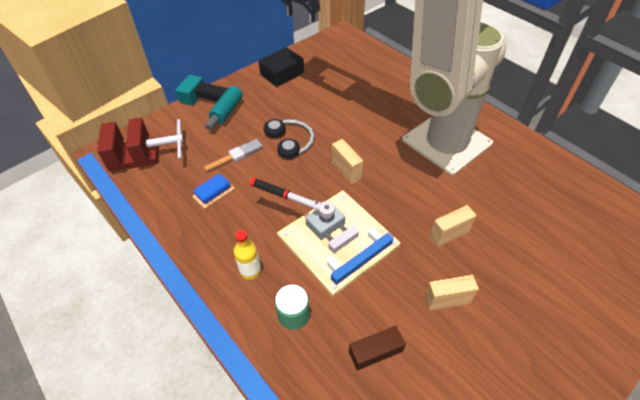

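View pics/side0.png

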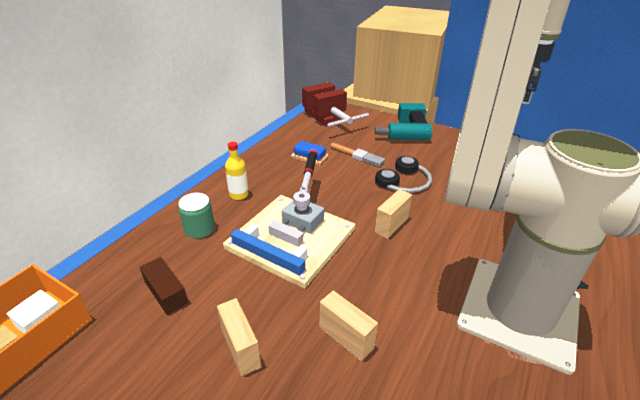

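View pics/wrist0.png

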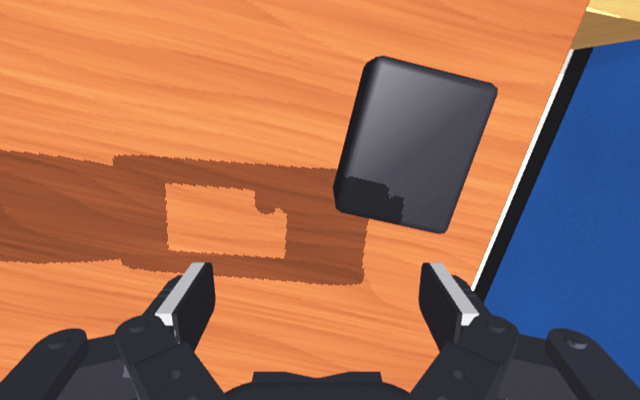

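```bash
cat > h.py <<'E'
import numpy as np, cv2
from rig import manip
def proj(c,P,m=None):
    m=m or manip.camera_model(c); P=np.atleast_2d(P)
    q=P@m['view'][:3,:3].T+m['view'][:3,3]
    s=np.c_[q[:,0],-q[:,1]]/(-q[:,2:3]); r2=(s**2).sum(1,keepdims=True)
    s=s*(1+m['k1']*r2); K=m['mtx']; return s@K[:2,:2].T+K[:2,2]
def ray(c,px,z,m=None):
    m=m or manip.camera_model(c); K=m['mtx']
    d=(np.array(px,float)-K[:2,2])/K[0,0]; s=d.copy()
    for _ in range(10): s=d/(1+m['k1']*(s@s))
    R=m['view'][:3,:3]; o=-R.T@m['view'][:3,3]; v=R.T@np.array([s[0],-s[1],-1])
    return o+v*(z-o[2])/v[2]
def box(x0,x1,y0,y1,z0,z1):
    return np.array([[x,y,z] for x in(x0,x1) for y in(y0,y1) for z in(z0,z1)])
def place(P,x,y,a):
    c,s=np.cos(a),np.sin(a); P=np.atleast_2d(np.array(P,float))
    return np.c_[x+c*P[:,0]-s*P[:,1], y+s*P[:,0]+c*P[:,1], P[:,2]]
E
python3 - <<'E'
from h import *
import pickle
out={}
for c in ["scene","side"]:
    im=manip.camera(c); out[c]=im
    for t in ["blank","jig","fence","wrench_handle","wrench_head"]:
        r=manip.silhouettes(c,t); out[c,t]=r
        print(c,t,[(round(d['p'],2),d['rect'],int(d['mask'].sum())) for d in r])
        if t=="blank":
            for d in r:
                l,tp,w,h=d['rect']; print(ray(c,[l+w/2,tp+h/2],.04))
pickle.dump(out,open('o.pkl','wb'))
E
```

```text
scene blank [(0.91, [426.1, 275.4, 51.3, 32.0], 1336), (0.74, [332.9, 139.4, 30.0, 44.8], 916), (0.61, [430.4, 211.0, 44.6, 35.1], 1108)]
[0.44390602 0.36695621 0.04      ]
[ 0.33501224 -0.12192284  0.04      ]
[0.29225045 0.24858413 0.04      ]
scene jig [(0.67, [247.6, 177.6, 153.5, 118.3], 7535), (0.36, [271.6, 284.7, 39.1, 45.1], 1253)]
scene fence [(0.79, [251.6, 175.7, 149.9, 119.1], 7437)]
scene wrench_handle []
scene wrench_head [(0.89, [251.7, 176.6, 80.7, 40.5], 858)]
side blank [(0.98, [317.5, 290.9, 60.2, 67.6], 2484), (0.81, [375.0, 191.3, 35.6, 48.1], 1132), (0.57, [216.3, 298.6, 43.5, 77.0], 1908)]
[0.28904604 0.24025244 0.04      ]
[ 0.33652703 -0.11926862  0.04      ]
[0.45280997 0.36792755 0.04      ]
side jig [(0.8, [222.7, 148.5, 131.7, 140.1], 7478)]
side fence [(0.95, [222.6, 152.6, 135.2, 134.3], 7352)]
side wrench_handle [(0.55, [300.1, 153.3, 14.8, 38.6], 294)]
side wrench_head [(0.75, [294.9, 149.1, 22.3, 62.6], 553), (0.53, [222.9, 149.1, 132.5, 137.8], 7479)]
```

```bash
cat > fit.py <<'E'
from h import *
import pickle
from scipy.optimize import minimize
def raster(c,P,m,S=4):
    q=proj(c,P,m); h=cv2.convexHull(((q+0.5)*S-0.5).astype(np.float32)).round().astype(np.int32)
    im=np.zeros((400*S,640*S),np.uint8); cv2.fillConvexPoly(im,h,1)
    return cv2.resize(im.astype(np.float32),(640,400),interpolation=cv2.INTER_AREA)
def fitbox(masks,bxs,p0,cams=("scene","side"),extra=None):
    ms={c:manip.camera_model(c) for c in cams}
    def cost(p,each=False):
        e=[]
        for c in cams:
            if masks.get(c) is None: continue
            r=np.zeros((400,640),np.float32)
            for b in bxs: r=np.maximum(r,raster(c,place(b,*p[:3]),ms[c]))
            m=masks[c].astype(np.float32)
            e.append(1-np.minimum(r,m).sum()/np.maximum(r,m).sum())
        return e if each else sum(e)
    best=None
    for s in (0,1,2):
        p=np.array(p0,float)
        sim=[p]+[p+d for d in np.diag([.01,.01,.12])*(1 if s!=1 else -1)]
        r=minimize(cost,p,method='Nelder-Mead',options=dict(initial_simplex=np.array(sim),xatol=1e-4,fatol=1e-4,maxiter=150))
        p0=r.x
        if best is None or r.fun<best.fun: best=r
    return best.x,cost(best.x,True)
E
python3 - <<'E'
from fit import *
o=pickle.load(open('o.pkl','rb'))
mk={'scene':o['scene','blank'][0]['mask'],'side':o['side','blank'][2]['mask']}
B=box(-.055,.055,-.02,.02,0,.08)
for a in (0.3,1.2,2.2):
    for mm in (mk,{'scene':mk['scene']},{'side':mk['side']}):
        print('blank',a,len(mm),fitbox(mm,[B],[.447,.367,a]))
# colour checks
for c in('scene','side'):
    hsv=cv2.cvtColor(o[c],cv2.COLOR_RGB2HSV)
    blue=((hsv[...,0]>100)&(hsv[...,0]<125)&(hsv[...,1]>120)&(hsv[...,2]>60)).astype(np.uint8)
    n,l,st,ce=cv2.connectedComponentsWithStats(blue)
    for i in range(1,n):
        if st[i,4]>150: print(c,st[i],ce[i].round(0))
im=o['scene'][165:310,235:485]; cv2.imwrite('pics/c1.png',cv2.resize(im,None,fx=3.2,fy=3.2,interpolation=2)[:,:,::-1])
im=o['side'][140:300,210:370]; cv2.imwrite('pics/c2.png',cv2.resize(im,None,fx=3.7,fy=3.7,interpolation=2)[:,:,::-1])
E
```

```text
blank 0.3 2 (array([ 0.45377525,  0.36519642, -0.56009755]), [np.float32(0.097991586), np.float32(0.0447973)])
blank 0.3 1 (array([ 0.44924748,  0.36538577, -0.50401423]), [np.float32(0.069527626)])
blank 0.3 1 (array([ 0.45398491,  0.36531082, -0.56419906]), [np.float32(0.044917285)])
blank 1.2 2 (array([0.45352921, 0.36496508, 2.57404522]), [np.float32(0.09638196), np.float32(0.04928404)])
blank 1.2 1 (array([0.44940745, 0.36562833, 2.63479284]), [np.float32(0.068089366)])
blank 1.2 1 (array([0.45412253, 0.36523251, 2.58524797]), [np.float32(0.044721723)])
blank 2.2 2 (array([0.45317641, 0.36534986, 2.57431138]), [np.float32(0.09373397), np.float32(0.05073577)])
blank 2.2 1 (array([0.44921487, 0.36539332, 2.62797697]), [np.float32(0.06800103)])
blank 2.2 1 (array([0.45435814, 0.36523911, 2.58133083]), [np.float32(0.044522822)])
scene [  127     0   166   103 10887] [208.  36.]
scene [525   0  36   9 194] [543.   3.]
scene [  78  154  200  246 5753] [180. 287.]
scene [194 174  35  29 546] [212. 188.]
scene [332 234  61  50 763] [361. 258.]
side [ 435    0   54  129 4256] [459.  59.]
side [  514     0   126   151 13222] [590.  75.]
side [238 104  67  51 638] [269. 129.]
side [294 141  32  19 328] [309. 149.]
side [  47  151  182  129 2436] [134. 220.]
side [ 231  229   74   46 1154] [268. 252.]
```

View pics/c1.png

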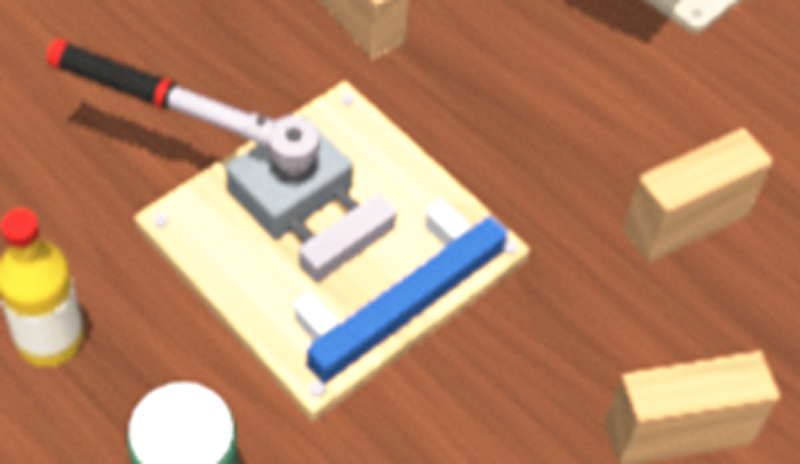

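View pics/c2.png

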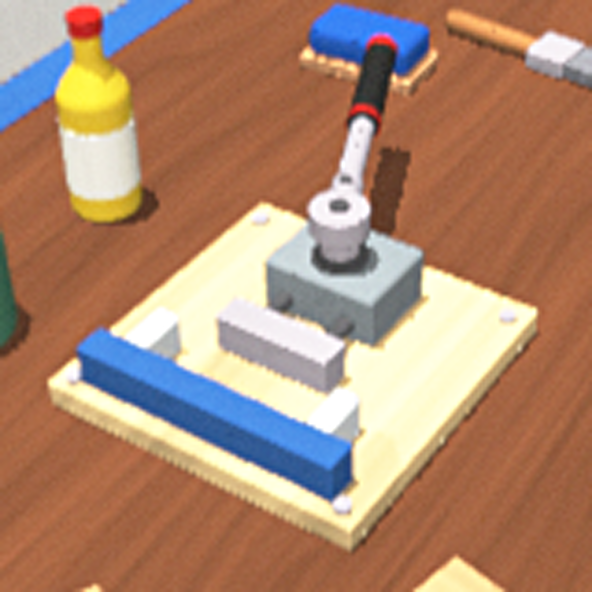

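Run:
```python
from fit import *
from scipy.optimize import least_squares
o=pickle.load(open('o.pkl','rb'))
S=np.array([[135,218],[345,82],[527,248],[313,408]])/3.2+[235,165]
D=np.array([[50,385],[265,203],[538,313],[352,540]])/3.7+[210,140]
w1=np.array([ray('scene',p,.02) for p in S]); w2=np.array([ray('side',p,.02) for p in D]); print(w1.round(4)); print(w2.round(4))
# fence blue
mk={}
for c,(cx,cy) in dict(scene=(361,258),side=(268,252)).items():
    hsv=cv2.cvtColor(o[c],cv2.COLOR_RGB2HSV)
    blue=((hsv[...,0]>100)&(hsv[...,0]<125)&(hsv[...,1]>110)&(hsv[...,2]>50)).astype(np.uint8)
    n,l,st,ce=cv2.connectedComponentsWithStats(blue)
    i=min(range(1,n),key=lambda i:np.hypot(*(ce[i]-[cx,cy]))); mk[c]=l==i
F=box(-.1,.1,0,.025,.02,.052)
cen=w1.mean(0)
# fence center approx
f=ray('scene',[361,258],.045); print('cen',cen,w2.mean(0),'f',f)
yaw=np.arctan2(f[1]-cen[1],f[0]-cen[0])-np.pi/2
for mm in (mk,{'scene':mk['scene']},{'side':mk['side']}):
    p,e=fitbox(mm,[F],[f[0],f[1],yaw]); 
    R=np.array([np.cos(p[2]),np.sin(p[2])]); N=np.array([-R[1],R[0]])
    print('fence',p,e,'rel cen',(p[:2]-cen[:2])@N,(p[:2]-cen[:2])@R,(p[:2]-w2.mean(0)[:2])@N,(p[:2]-w2.mean(0)[:2])@R)
```

```text
[[ 0.6529 -0.0667  0.02  ]
 [ 0.4133 -0.0595  0.02  ]
 [ 0.4224  0.1766  0.02  ]
 [ 0.6584  0.1682  0.02  ]]
[[ 0.6589  0.1705  0.02  ]
 [ 0.6509 -0.0713  0.02  ]
 [ 0.4134 -0.0589  0.02  ]
 [ 0.4187  0.1834  0.02  ]]
cen [0.53673299 0.0546773  0.02      ] [0.53547156 0.05590717 0.02      ] f [0.54704773 0.15233618 0.045     ]
fence [ 0.54217108  0.13666601 -0.04832871] [np.float32(0.25471866), np.float32(0.15614665)] rel cen 0.08215569817242536 0.0014708719592375977 0.08098820003208584 0.0027902427320656356
fence [ 0.53750772  0.13692322 -0.01840029] [np.float32(0.23654324)] rel cen 0.08224625403188947 -0.0007386725281778619 0.08103979794628532 0.0005451712541406212
fence [ 0.54618585  0.13573585 -0.05279012] [np.float32(0.14670151)] rel cen 0.0814444213811341 0.005162582543112269 0.0802828210947098 0.006487148856464711
```

```bash
cat >> h.py <<'E'
def rows_to(pos,yaw,n=None,s=None):
    """print rows: translation in tool frame for straight line & yaw turn to target tool-x yaw, tool down"""
    s=s or manip.read_state(); R=s['orientation']; p=s['tcp_pos']
    cy=np.arctan2(R[1,0],R[0,0]); 
    from scipy.spatial.transform import Rotation as Ro
    Rt=np.array([[np.cos(yaw),np.sin(yaw),0],[np.sin(yaw),-np.cos(yaw),0],[0,0,-1]])
    rv=Ro.from_matrix(R.T@Rt).as_rotvec()
    d=np.array(pos)-p
    print('cur',p.round(4),'yaw',cy.round(4),'dist',np.linalg.norm(d).round(4),'rv',rv.round(4))
    n=n or int(max(np.ceil(np.linalg.norm(d)/.045),np.ceil(np.linalg.norm(rv)/.14),1))
    dR=Ro.from_rotvec(rv/n).as_matrix(); Rc=R.copy()
    for i in range(n):
        v=Rc.T@(d/n)*100; print(i,v.round(2).tolist(),(rv/n).round(4).tolist()); Rc=Rc@dR
def st():
    s=manip.read_state(); R=s['orientation']
    print('t',round(s['t'],2),'p',s['tcp_pos'].round(4),'yaw',np.arctan2(R[1,0],R[0,0]).round(4),'z',R[:,2].round(3),'F',s['wrist_force'].round(2),'T',s['wrist_torque'].round(2),'w',round(s['grip_width'],4),'j',s['joints'].round(2)); return s
E
python3 - <<'E'
from h import *
s=st(); m=manip.camera_model('wrist'); o=-m['view'][:3,:3].T@m['view'][:3,3]
print('cam in tool',s['orientation'].T@(o-s['tcp_pos']),(m['view'][:3,:3]@s['orientation']).round(3))
rows_to([.42,-.28,.30],-.4)
E
```

```text
t 0.75 p [ 0.1367 -0.5842  0.2313] yaw -1.341 z [ 0. -0. -1.] F [-0.47 -0.03 -0.36] T [-0.04 -0.01 -0.04] w 0.0854 j [-1.43  0.13  1.49  0.    1.52 -0.09]
cam in tool [-0.00096263 -0.07478975 -0.1414699 ] [[ 1.     0.    -0.001]
 [ 0.    -0.955  0.296]
 [-0.001 -0.296 -0.955]]
cur [ 0.1367 -0.5842  0.2313] yaw -1.341 dist 0.4213 rv [ 0.    -0.    -0.941]
0 [-2.32, -3.45, -0.69] [0.0, -0.0, -0.0941]
1 [-1.98, -3.65, -0.69] [0.0, -0.0, -0.0941]
2 [-1.63, -3.82, -0.69] [0.0, -0.0, -0.0941]
3 [-1.26, -3.96, -0.69] [0.0, -0.0, -0.0941]
4 [-0.89, -4.06, -0.69] [0.0, -0.0, -0.0941]
5 [-0.5, -4.13, -0.69] [0.0, -0.0, -0.0941]
6 [-0.11, -4.16, -0.69] [0.0, -0.0, -0.0941]
7 [0.28, -4.15, -0.69] [0.0, -0.0, -0.0941]
8 [0.67, -4.1, -0.69] [0.0, -0.0, -0.0941]
9 [1.05, -4.02, -0.69] [0.0, -0.0, -0.0941]
```

drive_tool(rows=[{"slide":[-2.3,-3.5,-0.7],"turn":[0,0,-0.094],"grip":-1},{"slide":[-2.0,-3.7,-0.7],"turn":[0,0,-0.094]},{"slide":[-1.6,-3.8,-0.7],"turn":[0,0,-0.094]},{"slide":[-1.3,-4.0,-0.7],"turn":[0,0,-0.094]},{"slide":[-0.9,-4.1,-0.7],"turn":[0,0,-0.094]},{"slide":[-0.5,-4.1,-0.7],"turn":[0,0,-0.094]},{"slide":[-0.1,-4.2,-0.7],"turn":[0,0,-0.094]},{"slide":[0.3,-4.2,-0.7],"turn":[0,0,-0.094]},{"slide":[0.7,-4.1,-0.7],"turn":[0,0,-0.094]},{"slide":[1.0,-4.0,-0.7],"turn":[0,0,-0.094]}])

```text
invalid input
```

Run:
```python
from h import *
st(); rows_to([.49,.03,.30],.2)
```

```text
t 0.75 p [ 0.1367 -0.5842  0.2313] yaw -1.341 z [ 0. -0. -1.] F [-0.47 -0.03 -0.36] T [-0.04 -0.01 -0.04] w 0.0854 j [-1.43  0.13  1.49  0.    1.52 -0.09]
cur [ 0.1367 -0.5842  0.2313] yaw -1.341 dist 0.7119 rv [ 0.    -0.    -1.541]
0 [-3.24, -3.02, -0.43] [0.0, -0.0, -0.0963]
1 [-2.93, -3.32, -0.43] [0.0, -0.0, -0.0963]
2 [-2.6, -3.59, -0.43] [0.0, -0.0, -0.0963]
3 [-2.24, -3.82, -0.43] [0.0, -0.0, -0.0963]
4 [-1.86, -4.02, -0.43] [0.0, -0.0, -0.0963]
5 [-1.47, -4.18, -0.43] [0.0, -0.0, -0.0963]
6 [-1.06, -4.3, -0.43] [0.0, -0.0, -0.0963]
7 [-0.64, -4.38, -0.43] [0.0, -0.0, -0.0963]
8 [-0.21, -4.42, -0.43] [0.0, -0.0, -0.0963]
9 [0.21, -4.42, -0.43] [0.0, -0.0, -0.0963]
10 [0.64, -4.38, -0.43] [0.0, -0.0, -0.0963]
11 [1.05, -4.3, -0.43] [0.0, -0.0, -0.0963]
12 [1.46, -4.18, -0.43] [0.0, -0.0, -0.0963]
13 [1.86, -4.02, -0.43] [0.0, -0.0, -0.0963]
14 [2.24, -3.82, -0.43] [0.0, -0.0, -0.0963]
15 [2.59, -3.59, -0.43] [0.0, -0.0, -0.0963]
```

Every row needs a grip value.

drive_tool(rows=[{"slide":[-2.3,-3.5,-0.7],"turn":[0,0,-0.094],"grip":-1},{"slide":[-2.0,-3.7,-0.7],"turn":[0,0,-0.094],"grip":-1},{"slide":[-1.6,-3.8,-0.7],"turn":[0,0,-0.094],"grip":-1},{"slide":[-1.3,-4.0,-0.7],"turn":[0,0,-0.094],"grip":-1},{"slide":[-0.9,-4.1,-0.7],"turn":[0,0,-0.094],"grip":-1},{"slide":[-0.5,-4.1,-0.7],"turn":[0,0,-0.094],"grip":-1},{"slide":[-0.1,-4.2,-0.7],"turn":[0,0,-0.094],"grip":-1},{"slide":[0.3,-4.2,-0.7],"turn":[0,0,-0.094],"grip":-1},{"slide":[0.7,-4.1,-0.7],"turn":[0,0,-0.094],"grip":-1},{"slide":[1.0,-4.0,-0.7],"turn":[0,0,-0.094],"grip":-1}])

```text
t: 1.75
tcp_pos: [0.4227, -0.2778, 0.3019]
orientation: [[0.922, -0.387, 0.001], [-0.387, -0.922, -0.0], [0.001, 0.0, -1.0]]
wrist_force: [-0.2, -1.1, 0.2]
grip_width: 0.0853
```

Run:
```python
from h import *
st(); rows_to([.49,.03,.30],.2)
```

```text
t 1.75 p [ 0.4227 -0.2778  0.3019] yaw -0.3971 z [ 0.001 -0.    -1.   ] F [-0.22 -1.12  0.25] T [-0.   -0.   -0.05] w 0.0853 j [-0.68 -0.15  1.64  0.    1.65 -0.29]
cur [ 0.4227 -0.2778  0.3019] yaw -0.3971 dist 0.315 rv [ 4.000e-04 -7.000e-04 -5.971e-01]
0 [-0.71, -3.87, 0.02] [0.0, -0.0001, -0.0746]
1 [-0.42, -3.92, 0.02] [0.0, -0.0001, -0.0746]
2 [-0.13, -3.94, 0.02] [0.0, -0.0001, -0.0746]
3 [0.17, -3.93, 0.02] [0.0, -0.0001, -0.0746]
4 [0.46, -3.91, 0.02] [0.0, -0.0001, -0.0746]
5 [0.75, -3.87, 0.02] [0.0, -0.0001, -0.0746]
6 [1.04, -3.8, 0.02] [0.0, -0.0001, -0.0746]
7 [1.32, -3.71, 0.02] [0.0, -0.0001, -0.0746]
```

drive_tool(rows=[{"slide":[-0.7,-3.9,0],"turn":[0,0,-0.075],"grip":-1},{"slide":[-0.4,-3.9,0],"turn":[0,0,-0.075],"grip":-1},{"slide":[-0.1,-3.9,0],"turn":[0,0,-0.075],"grip":-1},{"slide":[0.2,-3.9,0],"turn":[0,0,-0.075],"grip":-1},{"slide":[0.5,-3.9,0],"turn":[0,0,-0.075],"grip":-1},{"slide":[0.8,-3.9,0],"turn":[0,0,-0.075],"grip":-1},{"slide":[1.0,-3.8,0],"turn":[0,0,-0.075],"grip":-1},{"slide":[1.3,-3.7,0],"turn":[0,0,-0.075],"grip":-1},{"slide":[0,0,0],"turn":[0,0,0],"grip":-1}])

```text
t: 2.65
tcp_pos: [0.4914, 0.0317, 0.3013]
orientation: [[0.979, 0.205, 0.0], [0.205, -0.979, 0.002], [0.001, -0.002, -1.0]]
wrist_force: [0.3, -0.6, -0.0]
grip_width: 0.0855
```

Run:
```python
from h import *
import pickle
s=st(); m=manip.camera_model('wrist'); im=manip.camera('wrist'); pickle.dump((s,m,im),open('w1.pkl','wb'))
cv2.imwrite('pics/w1.png',im[:,:,::-1])
```

```text
t 2.65 p [0.4914 0.0317 0.3013] yaw 0.2063 z [ 0.     0.002 -1.   ] F [ 0.26 -0.56 -0.05] T [-0.03 -0.07  0.03] w 0.0855 j [-0.04 -0.18  1.67  0.    1.65 -0.25]
```

View pics/w1.png

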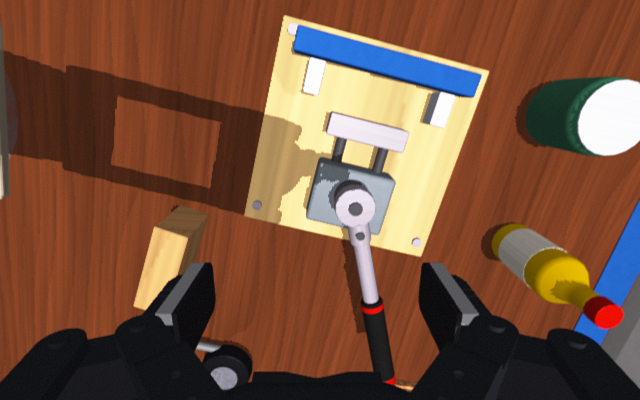

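Run:
```python
from h import *
import pickle
s,m,im=pickle.load(open('w1.pkl','rb'))
c=im[5:205,240:500]; cv2.imwrite('pics/w1c.png',cv2.resize(c,None,fx=3,fy=3,interpolation=2)[:,:,::-1])
c=im[150:390,290:440]; cv2.imwrite('pics/w1d.png',cv2.resize(c,None,fx=2.5,fy=2.5,interpolation=2)[:,:,::-1])
```

```text
(no output)
```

View pics/w1c.png

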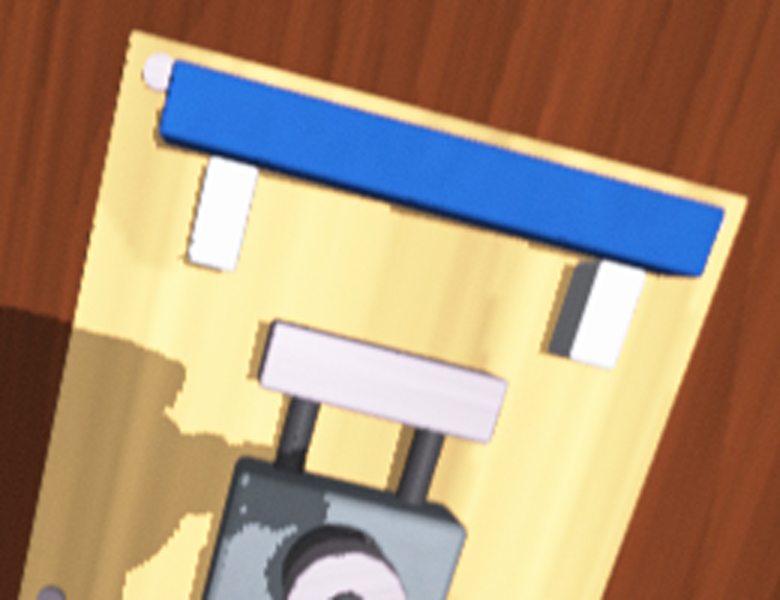

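View pics/w1d.png

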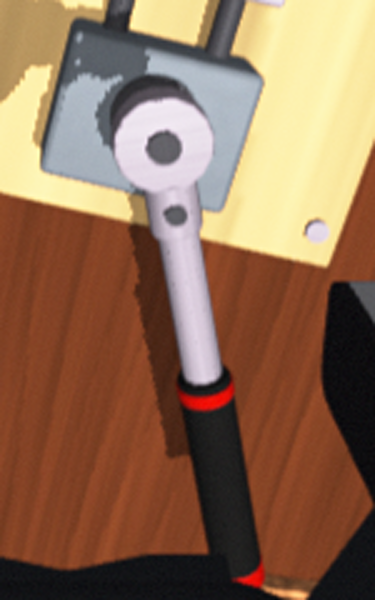

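Run:
```python
from h import *
import pickle
from scipy.optimize import least_squares
s,m,im=pickle.load(open('w1.pkl','rb'))
f=lambda x,y:[x/3+240,y/3+5]
g=lambda x,y:[x/2.5+290,y/2.5+150]
obs=[((-.12,.12,.02),f(133,30)),((.12,.12,.02),f(748,198)),((-.12,-.12,.02),[246,215]),((.12,-.12,.02),g(328,268)),
((-.063,.047,.05),f(237,270)),((-.063,.083,.05),f(258,170)),((.063,.047,.05),f(570,358)),
((-.1,.108,.052),f(175,60)),((.1,.108,.052),f(724,210)),((-.1,.083,.052),f(162,132)),((.1,.083,.052),f(700,270))]
P=np.array([o[0] for o in obs]); U=np.array([o[1] for o in obs])
r=least_squares(lambda p:(proj('wrist',place(P,*p),m)-U).ravel(),[.536,.055,-.036],loss='soft_l1')
print(r.x,(r.fun.reshape(-1,2)).round(1).tolist())
x,y,a=r.x
def J(px,z):
    w=ray('wrist',px,z,m); d=w[:2]-[x,y]; c,sn=np.cos(a),np.sin(a); return np.round([c*d[0]+sn*d[1],-sn*d[0]+c*d[1]],4),w.round(4)
print('jaw front',J(f(275,322),.051),J(f(507,380),.051))
print('spindle',J(g(162,147),.105)); print('hinge',J(g(175,214),.103)); print('ring1',J(g(207,393),.1)); print('end',J(g(247,575),.1))
print('pocket',place([[0,.063,.02]],x,y,a))
```

```text
[ 0.5390546   0.05327765 -0.03761765] [[-0.8, -1.8], [1.8, -0.7], [-2.8, 1.2], [0.4, 0.1], [-0.5, 0.2], [0.9, -1.4], [-0.1, -0.2], [-0.8, -0.3], [2.0, 0.5], [-1.9, 1.7], [1.2, 4.6]]
jaw front (array([-0.0448,  0.0333]), array([0.4955, 0.0882, 0.051 ])) (array([0.043 , 0.0338]), array([0.5833, 0.0854, 0.051 ]))
spindle (array([-0.0009, -0.0506]), array([0.5363, 0.0027, 0.105 ]))
hinge (array([ 0.0128, -0.0784]), array([ 0.5489, -0.0255,  0.103 ]))
ring1 (array([ 0.0517, -0.1599]), array([ 0.5847, -0.1084,  0.1   ]))
end (array([ 0.0998, -0.253 ]), array([ 0.6293, -0.2033,  0.1   ]))
pocket [[0.54142395 0.11623308 0.02      ]]
```

Run:
```python
from h import *
rows_to([.452,.365,.22],1.03,12)
```

```text
cur [0.4911 0.0297 0.3013] yaw 0.2032 dist 0.3472 rv [-2.000e-04 -2.000e-04 -8.268e-01]
0 [0.24, -2.8, 0.68] [-0.0, -0.0, -0.0689]
1 [0.44, -2.78, 0.68] [-0.0, -0.0, -0.0689]
2 [0.63, -2.74, 0.68] [-0.0, -0.0, -0.0689]
3 [0.81, -2.69, 0.68] [-0.0, -0.0, -0.0689]
4 [1.0, -2.63, 0.68] [-0.0, -0.0, -0.0689]
5 [1.18, -2.56, 0.68] [-0.0, -0.0, -0.0689]
6 [1.35, -2.47, 0.68] [-0.0, -0.0, -0.0689]
7 [1.52, -2.37, 0.68] [-0.0, -0.0, -0.0689]
8 [1.68, -2.26, 0.68] [-0.0, -0.0, -0.0689]
9 [1.83, -2.14, 0.68] [-0.0, -0.0, -0.0689]
10 [1.97, -2.01, 0.68] [-0.0, -0.0, -0.0689]
11 [2.1, -1.87, 0.68] [-0.0, -0.0, -0.0689]
```

drive_tool(rows=[{"slide":[0.2,-2.8,0.7],"turn":[0,0,-0.069],"grip":-1},{"slide":[0.4,-2.8,0.7],"turn":[0,0,-0.069],"grip":-1},{"slide":[0.6,-2.7,0.7],"turn":[0,0,-0.069],"grip":-1},{"slide":[0.8,-2.7,0.7],"turn":[0,0,-0.069],"grip":-1},{"slide":[1.0,-2.6,0.7],"turn":[0,0,-0.069],"grip":-1},{"slide":[1.2,-2.6,0.7],"turn":[0,0,-0.069],"grip":-1},{"slide":[1.3,-2.5,0.7],"turn":[0,0,-0.069],"grip":-1},{"slide":[1.5,-2.4,0.7],"turn":[0,0,-0.069],"grip":-1},{"slide":[1.7,-2.3,0.7],"turn":[0,0,-0.069],"grip":-1},{"slide":[1.8,-2.1,0.7],"turn":[0,0,-0.069],"grip":-1},{"slide":[2.0,-2.0,0.7],"turn":[0,0,-0.069],"grip":-1},{"slide":[2.1,-1.9,0.7],"turn":[0,0,-0.069],"grip":-1}])

```text
t: 3.9
tcp_pos: [0.4517, 0.3632, 0.2171]
orientation: [[0.517, 0.856, 0.0], [0.856, -0.517, -0.0], [-0.0, 0.0, -1.0]]
wrist_force: [0.3, -0.1, 0.3]
grip_width: 0.0851
```

Run:
```python
from h import *
import pickle
s=st(); m=manip.camera_model('wrist'); im=manip.camera('wrist'); pickle.dump((s,m,im),open('w2.pkl','wb'))
cv2.imwrite('pics/w2.png',im[:,:,::-1])
for d in manip.silhouettes('wrist','blank'): print(d['p'],d['rect'])
```

```text
t 3.9 p [0.4517 0.3632 0.2171] yaw 1.0278 z [ 0. -0. -1.] F [ 0.35 -0.09  0.33] T [-0.02  0.01  0.02] w 0.0851 j [ 0.59  0.08  1.57 -0.    1.49 -0.44]
0.96 [9.9, 5.9, 154.7, 160.6]
0.68 [293.1, 114.5, 53.1, 134.3]
```

View pics/w2.png

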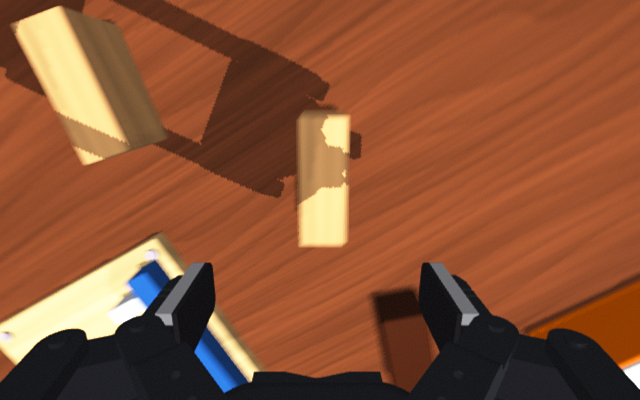

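Run:
```python
from fit import *
s,m,im=pickle.load(open('w2.pkl','rb'))
c=im[90:270,260:400]; cv2.imwrite('pics/w2c.png',cv2.resize(c,None,fx=3.3,fy=3.3,interpolation=2)[:,:,::-1])
d=manip.silhouettes('wrist','blank')
d=[k for k in d if 250<k['rect'][0]<330][0]['mask']
fit=fitbox({'wrist':d},[box(-.055,.055,-.02,.02,0,.08)],[.452,.365,-.54],cams=('wrist',)); print(fit)
q=proj('wrist',place([[-.055,-.02,.08],[-.055,.02,.08],[.055,.02,.08],[.055,-.02,.08]],*fit[0]),m); print(((q-[260,90])*3.3).round())
```

```text
(array([ 0.45081342,  0.36621159, -0.5501888 ]), [np.float32(0.04663521)])
[[112.  89.]
 [283.  90.]
 [270. 520.]
 [117. 519.]]
```

View pics/w2c.png

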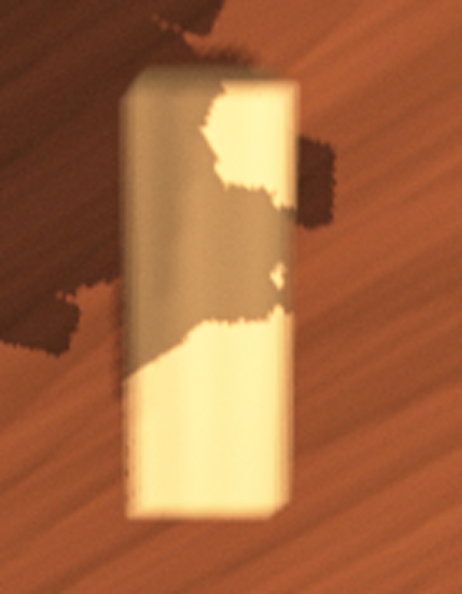

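Run:
```python
from h import *
rows_to([.4524,.3688,.043],1.0206,5)
```

```text
cur [0.451  0.3632 0.2164] yaw 1.0273 dist 0.1735 rv [-0.0004  0.0016  0.0067]
0 [0.12, -0.03, 3.47] [-0.0001, 0.0003, 0.0013]
1 [0.12, -0.03, 3.47] [-0.0001, 0.0003, 0.0013]
2 [0.11, -0.03, 3.47] [-0.0001, 0.0003, 0.0013]
3 [0.11, -0.03, 3.47] [-0.0001, 0.0003, 0.0013]
4 [0.11, -0.03, 3.47] [-0.0001, 0.0003, 0.0013]
```

drive_tool(rows=[{"slide":[0.15,0,3.5],"turn":[0,0,0.003],"grip":-1},{"slide":[0.15,0,3.5],"turn":[0,0,0.003],"grip":-1},{"slide":[0.15,0,3.5],"turn":[0,0,0],"grip":-1},{"slide":[0.1,0,3.5],"turn":[0,0,0],"grip":-1},{"slide":[0,0,3.3],"turn":[0,0,0],"grip":-1},{"slide":[0,0,0],"turn":[0,0,0],"grip":-1}])

```text
t: 4.65
tcp_pos: [0.4513, 0.3639, 0.0393]
orientation: [[0.525, 0.851, -0.007], [0.851, -0.525, -0.006], [-0.009, -0.003, -1.0]]
wrist_force: [-0.2, -1.9, -0.8]
grip_width: 0.0858
```

drive_tool(rows=[{"slide":[0,0,0],"turn":[0,0,0],"grip":1},{"slide":[0,0,0],"turn":[0,0,0],"grip":1},{"slide":[0,0,0],"turn":[0,0,0],"grip":1},{"slide":[0,0,0],"turn":[0,0,0],"grip":1},{"slide":[0,0,0],"turn":[0,0,0],"grip":1},{"slide":[0,0,0],"turn":[0,0,0],"grip":1},{"slide":[0,0,0],"turn":[0,0,0],"grip":1},{"slide":[0,0,0],"turn":[0,0,0],"grip":1}], force=40)

```text
t: 5.45
tcp_pos: [0.4556, 0.3686, 0.047]
orientation: [[0.523, 0.853, 0.003], [0.853, -0.523, 0.002], [0.003, 0.002, -1.0]]
wrist_force: [-0.9, -3.6, 7.1]
grip_width: 0.0398
```

Run:
```python
from h import *
st()
```

```text
t 5.45 p [0.4556 0.3686 0.047 ] yaw 1.021 z [ 0.003  0.002 -1.   ] F [-0.85 -3.59  7.11] T [-0.49  0.1  -0.03] w 0.0398 j [ 0.59  0.25  1.7  -0.    1.18 -0.43]
```

Run:
```python
from h import *
print(place([[0,.059,0]],.539,.0533,-.0376))
t=place([[0,.059,0]],.539,.0533,-.0376)[0]
rows_to([t[0],t[1],.15],1.533,8)
```

```text
[[0.54121788 0.1122583  0.        ]]
cur [0.4556 0.3686 0.047 ] yaw 1.021 dist 0.2892 rv [ 0.0028 -0.0025 -0.512 ]
0 [-2.17, 2.59, -1.29] [0.0004, -0.0003, -0.064]
1 [-2.33, 2.44, -1.29] [0.0004, -0.0003, -0.064]
2 [-2.48, 2.29, -1.29] [0.0004, -0.0003, -0.064]
3 [-2.62, 2.13, -1.29] [0.0004, -0.0003, -0.064]
4 [-2.76, 1.95, -1.29] [0.0004, -0.0003, -0.064]
5 [-2.87, 1.77, -1.29] [0.0004, -0.0003, -0.064]
6 [-2.98, 1.58, -1.29] [0.0004, -0.0003, -0.064]
7 [-3.08, 1.39, -1.29] [0.0004, -0.0003, -0.064]
```

drive_tool(rows=[{"slide":[0,0,-2.0],"turn":[0,0,0],"grip":1},{"slide":[0,0,-4.0],"turn":[0,0,0],"grip":1},{"slide":[0,0,-4.3],"turn":[0,0,0],"grip":1},{"slide":[-2.2,2.6,0],"turn":[0,0,-0.064],"grip":1},{"slide":[-2.3,2.4,0],"turn":[0,0,-0.064],"grip":1},{"slide":[-2.5,2.3,0],"turn":[0,0,-0.064],"grip":1},{"slide":[-2.6,2.1,0],"turn":[0,0,-0.064],"grip":1},{"slide":[-2.8,2.0,0],"turn":[0,0,-0.064],"grip":1},{"slide":[-2.9,1.8,0],"turn":[0,0,-0.064],"grip":1},{"slide":[-3.0,1.6,0],"turn":[0,0,-0.064],"grip":1},{"slide":[-3.1,1.4,0],"turn":[0,0,-0.064],"grip":1},{"slide":[0,0,0],"turn":[0,0,0],"grip":1}])

```text
t: 6.65
tcp_pos: [0.5415, 0.107, 0.1483]
orientation: [[0.039, 0.999, 0.002], [0.999, -0.039, -0.001], [-0.001, 0.002, -1.0]]
wrist_force: [-0.7, 0.9, -2.7]
grip_width: 0.0398
```

drive_tool(rows=[{"slide":[0,0,0],"turn":[0,0,0],"grip":1},{"slide":[0,0,0],"turn":[0,0,0],"grip":1}])

```text
t: 6.85
tcp_pos: [0.54, 0.1114, 0.1477]
orientation: [[0.038, 0.999, 0.0], [0.999, -0.038, 0.0], [0.0, 0.0, -1.0]]
wrist_force: [0.2, 0.1, -2.5]
grip_width: 0.0393
```

Run:
```python
from h import *
import pickle
s=st()
rows_to([.5412,.1123,.13],1.533,2)
for c in ('wrist','scene','side'):
    im=manip.camera(c); pickle.dump((s,manip.camera_model(c),im),open(f'p3{c}.pkl','wb')); cv2.imwrite(f'pics/p3{c}.png',im[:,:,::-1])
c=cv2.imread('pics/p3scene.png')[150:310,240:440]; d=cv2.imread('pics/p3side.png')[110:300,190:380]
cv2.imwrite('pics/p3.png',np.hstack([cv2.resize(c,(475,380)),cv2.resize(d,(380,380))])[:,:800])
```

```text
t 6.85 p [0.54   0.1114 0.1477] yaw 1.5327 z [ 0.  0. -1.] F [ 0.18  0.07 -2.51] T [-0.02  0.03 -0.02] w 0.0393 j [ 0.11  0.05  1.72  0.    1.36 -1.42]
cur [0.54   0.1114 0.1477] yaw 1.5327 dist 0.0178 rv [ 0.0004 -0.0005 -0.0003]
0 [0.05, 0.06, 0.88] [0.0002, -0.0002, -0.0001]
1 [0.05, 0.06, 0.88] [0.0002, -0.0002, -0.0001]
```

View pics/p3wrist.png

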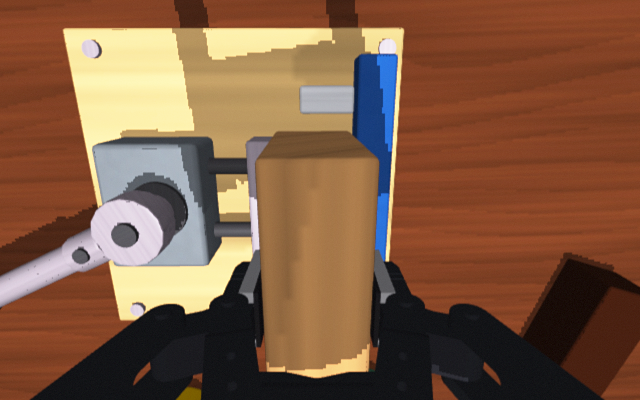

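View pics/p3.png

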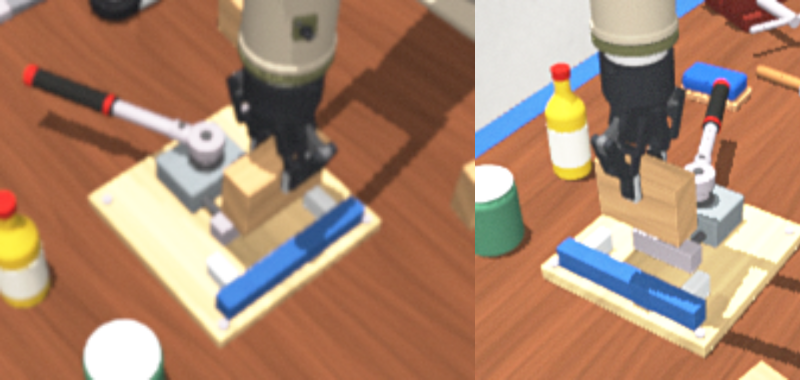

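Run:
```python
from h import *
import pickle
s,m,im=pickle.load(open('p3wrist.pkl','rb'))
c=im[20:280,50:420]; cv2.imwrite('pics/p3w.png',cv2.resize(c,None,fx=2.1,fy=2.1,interpolation=2)[:,:,::-1])
x,y,a=.539,.0533,-.0376
def J(px,z):
    w=ray('wrist',px,z,m); d=w[:2]-[x,y]; c,sn=np.cos(a),np.sin(a); return np.round([c*d[0]+sn*d[1],-sn*d[0]+c*d[1]],4)
for n,p,z in [('TL',(64.5,29),.02),('TR',(404,28.5),.02),('fence-in',(355,56),.052),('fence-in mid',(376,258),.052),('stop in',(300,113),.05),('stop in2',(354,113),.05),('spindle',(124,235),.105),('jaw',(247,140),.051),
 ('blank botL',(273,133),.1),('blank botR',(350,133),.1),('blank topL',(257,157),.18),('blank topR',(378,157),.18)]: print(n,J(p,z))
```

```text
TL [-0.119  -0.1165]
TR [-0.1194  0.1196]
fence-in [-0.0988  0.0829]
fence-in mid [0.0407 0.1031]
stop in [-0.064   0.0479]
stop in2 [-0.064   0.0836]
spindle [-0.0001 -0.05  ]
jaw [-0.0464  0.012 ]
blank botL [-0.0566  0.0357]
blank botR [-0.0566  0.0766]
blank topL [-0.0583  0.0403]
blank topR [-0.0583  0.0781]
```

View pics/p3w.png

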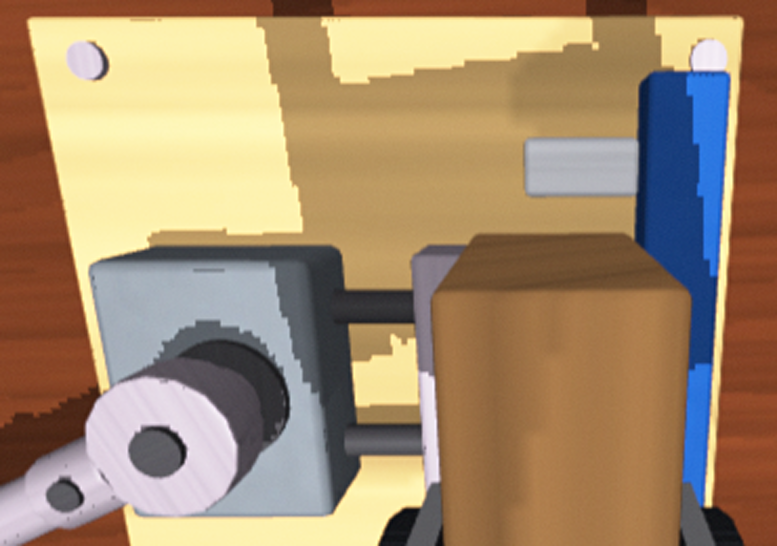

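drive_tool(rows=[{"slide":[0.05,0.1,2.0],"turn":[0,0,0],"grip":1},{"slide":[0.05,0.1,2.0],"turn":[0,0,0],"grip":1},{"slide":[0,0,1.5],"turn":[0,0,0],"grip":1},{"slide":[0,0,1.0],"turn":[0,0,0],"grip":1},{"slide":[0,0,0.8],"turn":[0,0,0],"grip":1},{"slide":[0,0,0],"turn":[0,0,0],"grip":1},{"slide":[0,0,0],"turn":[0,0,0],"grip":1}])

```text
t: 7.7
tcp_pos: [0.5425, 0.1117, 0.0748]
orientation: [[0.038, 0.999, 0.001], [0.999, -0.038, 0.0], [0.0, 0.001, -1.0]]
wrist_force: [0.0, -0.2, -2.0]
grip_width: 0.0397
```

Run:
```python
from h import *
st()
```

```text
t 7.7 p [0.5425 0.1117 0.0748] yaw 1.533 z [ 0.001  0.    -1.   ] F [ 0.01 -0.2  -2.03] T [-0.03  0.05  0.  ] w 0.0397 j [ 0.11  0.14  1.78 -0.    1.23 -1.42]
```

drive_tool(rows=[{"slide":[0,0,0.4],"turn":[0,0,0],"grip":1},{"slide":[0,0,0.3],"turn":[0,0,0],"grip":1},{"slide":[0,0,0.1],"turn":[0,0,0],"grip":1},{"slide":[0,0,0],"turn":[0,0,0],"grip":1}])

```text
t: 8.1
tcp_pos: [0.5425, 0.1115, 0.067]
orientation: [[0.038, 0.999, 0.001], [0.999, -0.038, -0.0], [-0.0, 0.001, -1.0]]
wrist_force: [-1.0, -0.8, 2.9]
grip_width: 0.0398
```

Run:
```python
from h import *
st()
```

```text
t 8.1 p [0.5425 0.1115 0.067 ] yaw 1.5328 z [ 0.001 -0.    -1.   ] F [-1.04 -0.82  2.88] T [-0.14  0.2   0.05] w 0.0398 j [ 0.11  0.15  1.78 -0.    1.21 -1.42]
```

drive_tool(rows=[{"slide":[0,0,0],"turn":[0,0,0],"grip":-0.5},{"slide":[0,0,0],"turn":[0,0,0],"grip":-0.5},{"slide":[0,0,0],"turn":[0,0,0],"grip":-0.5},{"slide":[0,0,0],"turn":[0,0,0],"grip":-0.5},{"slide":[0,0,-3],"turn":[0,0,0],"grip":-0.5},{"slide":[0,0,-4],"turn":[0,0,0],"grip":-0.5},{"slide":[0,0,-4],"turn":[0,0,0],"grip":-0.5},{"slide":[0,0,-4],"turn":[0,0,0],"grip":-0.5},{"slide":[0,0,0],"turn":[0,0,0],"grip":-0.5},{"slide":[0,0,0],"turn":[0,0,0],"grip":-0.5}])

```text
t: 9.1
tcp_pos: [0.5431, 0.1117, 0.2178]
orientation: [[0.038, 0.999, 0.003], [0.999, -0.038, 0.0], [0.001, 0.003, -1.0]]
wrist_force: [0.6, -0.1, -0.4]
grip_width: 0.064
```

Run:
```python
from h import *
import pickle
s=st()
for c in ('wrist',):
    im=manip.camera(c); pickle.dump((s,manip.camera_model(c),im),open(f'p4{c}.pkl','wb')); cv2.imwrite(f'pics/p4{c}.png',im[:,:,::-1])
```

```text
t 9.1 p [0.5431 0.1117 0.2178] yaw 1.533 z [ 0.003  0.    -1.   ] F [ 0.55 -0.13 -0.35] T [0.04 0.04 0.03] w 0.064 j [ 0.11  0.01  1.64  0.    1.49 -1.42]
```

View pics/p4wrist.png

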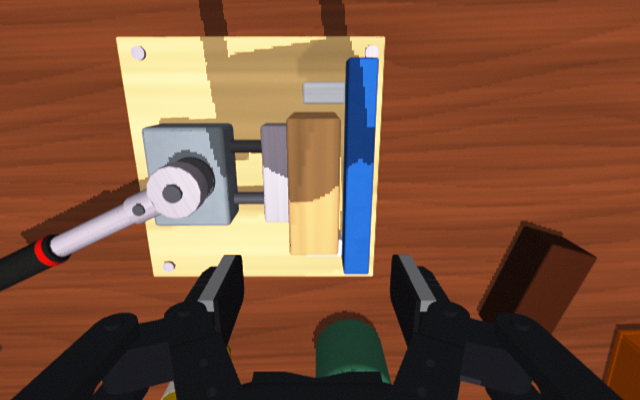

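Run:
```python
from h import *
print('glue',ray('scene',[248,270],.0).round(3),ray('side',[238,192],0).round(3)); print('sander',ray('scene',[213,190],.02).round(3))
rows_to([.6417,-.1473,.218],1.986,9)
```

```text
glue [ 0.777 -0.036  0.   ] [ 0.786 -0.04   0.   ]
sander [ 0.702 -0.317  0.02 ]
cur [0.542  0.1116 0.216 ] yaw 1.533 dist 0.2774 rv [ 0.    -0.    -0.453]
0 [-2.83, 1.22, -0.02] [0.0, -0.0, -0.0503]
1 [-2.89, 1.07, -0.02] [0.0, -0.0, -0.0503]
2 [-2.94, 0.92, -0.02] [0.0, -0.0, -0.0503]
3 [-2.98, 0.78, -0.02] [0.0, -0.0, -0.0503]
4 [-3.02, 0.62, -0.02] [0.0, -0.0, -0.0503]
5 [-3.05, 0.47, -0.02] [0.0, -0.0, -0.0503]
6 [-3.07, 0.32, -0.02] [0.0, -0.0, -0.0503]
7 [-3.08, 0.16, -0.02] [0.0, -0.0, -0.0503]
8 [-3.08, 0.01, -0.02] [0.0, -0.0, -0.0503]
```

drive_tool(rows=[{"slide":[-2.8,1.2,0],"turn":[0,0,-0.05],"grip":1},{"slide":[-2.9,1.1,0],"turn":[0,0,-0.05],"grip":1},{"slide":[-2.9,0.9,0],"turn":[0,0,-0.05],"grip":1},{"slide":[-3.0,0.8,0],"turn":[0,0,-0.05],"grip":1},{"slide":[-3.0,0.6,0],"turn":[0,0,-0.05],"grip":1},{"slide":[-3.1,0.5,0],"turn":[0,0,-0.05],"grip":1},{"slide":[-3.1,0.3,0],"turn":[0,0,-0.05],"grip":1},{"slide":[-3.1,0.2,0],"turn":[0,0,-0.05],"grip":1},{"slide":[-3.1,0,0],"turn":[0,0,-0.05],"grip":1},{"slide":[0,0,0],"turn":[0,0,0],"grip":1},{"slide":[0,0,0],"turn":[0,0,0],"grip":1}], force=60)

```text
t: 10.25
tcp_pos: [0.641, -0.1481, 0.2137]
orientation: [[-0.399, 0.917, -0.004], [0.917, 0.399, 0.001], [0.003, -0.003, -1.0]]
wrist_force: [0.1, 0.7, 0.5]
grip_width: 0.0002
```

Run:
```python
from h import *
import pickle
s=st()
for c in ('wrist',):
    m=manip.camera_model(c);im=manip.camera(c); pickle.dump((s,m,im),open(f'p5{c}.pkl','wb')); cv2.imwrite(f'pics/p5{c}.png',im[:,:,::-1])
```

```text
t 10.25 p [ 0.641  -0.1481  0.2137] yaw 1.981 z [-0.004  0.001 -1.   ] F [0.12 0.75 0.49] T [ 0.02 -0.06 -0.03] w 0.0002 j [-0.31  0.3   1.33  0.    1.52 -2.29]
```

View pics/p5wrist.png

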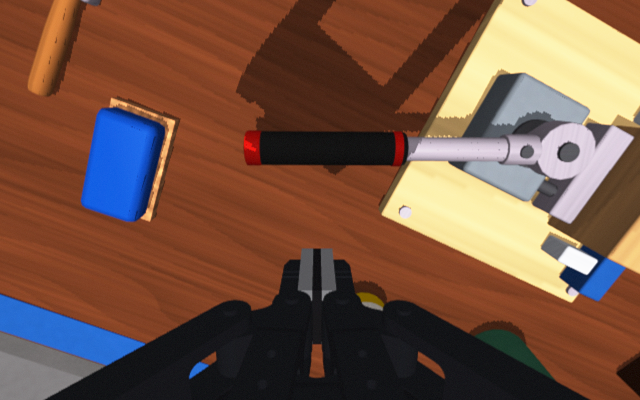

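Run:
```python
from h import *
import pickle
s,m,im=pickle.load(open('p5wrist.pkl','rb'))
sp=ray('wrist',(568,152),.105,m); print('sp',sp)
for n,p,z in [('end',(246,147.5),.095),('ring',(407,148),.095),('mid',(326,148),.095),('hinge',(527,152),.1)]:
    w=ray('wrist',p,z,m); d=w-sp; print(n,w.round(4),'r',np.hypot(*d[:2]).round(4),'th',np.arctan2(d[0],-d[1]).round(4), 'intool',(s['orientation'].T@(w-s['tcp_pos'])).round(4))
rows_to([s['tcp_pos'][0],s['tcp_pos'][1],.076],1.981,4)
```

```text
sp [0.53679006 0.00403526 0.105     ]
end [ 0.6277 -0.2095  0.095 ] r 0.2321 th 0.4025 intool [-0.0514 -0.0363  0.1187]
ring [ 0.5805 -0.1     0.095 ] r 0.1128 th 0.3979 intool [ 0.0679 -0.0359  0.119 ]
mid [ 0.6044 -0.1551  0.095 ] r 0.1729 th 0.402 intool [ 0.0079 -0.0359  0.1189]
hinge [ 0.548  -0.0198  0.1   ] r 0.0263 th 0.4408 intool [ 0.1544 -0.0337  0.1143]
cur [ 0.6411 -0.1473  0.2142] yaw 1.982 dist 0.1382 rv [-0.0022 -0.0025  0.001 ]
0 [-0.03, -0.0, 3.46] [-0.0006, -0.0006, 0.0003]
1 [-0.02, -0.0, 3.46] [-0.0006, -0.0006, 0.0003]
2 [-0.02, -0.01, 3.46] [-0.0006, -0.0006, 0.0003]
3 [-0.02, -0.01, 3.46] [-0.0006, -0.0006, 0.0003]
```

drive_tool(rows=[{"slide":[0,0,3.5],"turn":[0,0,0],"grip":1},{"slide":[0,0,3.5],"turn":[0,0,0],"grip":1},{"slide":[0,0,3.5],"turn":[0,0,0],"grip":1},{"slide":[0,0,3.3],"turn":[0,0,0],"grip":1},{"slide":[0,0,0],"turn":[0,0,0],"grip":1},{"slide":[0,0,0],"turn":[0,0,0],"grip":1}])

```text
t: 10.9
tcp_pos: [0.6413, -0.1467, 0.078]
orientation: [[-0.401, 0.916, -0.002], [0.916, 0.401, 0.001], [0.002, -0.002, -1.0]]
wrist_force: [0.7, -0.4, 0.1]
grip_width: -0.0002
```

Run:
```python
from h import *
import pickle
s=st()
for c in ('wrist',):
    m=manip.camera_model(c);im=manip.camera(c); pickle.dump((s,m,im),open(f'p6{c}.pkl','wb')); cv2.imwrite(f'pics/p6{c}.png',im[:,:,::-1])
```

```text
t 10.9 p [ 0.6413 -0.1467  0.078 ] yaw 1.9839 z [-0.002  0.001 -1.   ] F [ 0.75 -0.37  0.09] T [-0.02 -0.01  0.01] w -0.0002 j [-0.3   0.4   1.46  0.    1.29 -2.29]
```

View pics/p6wrist.png

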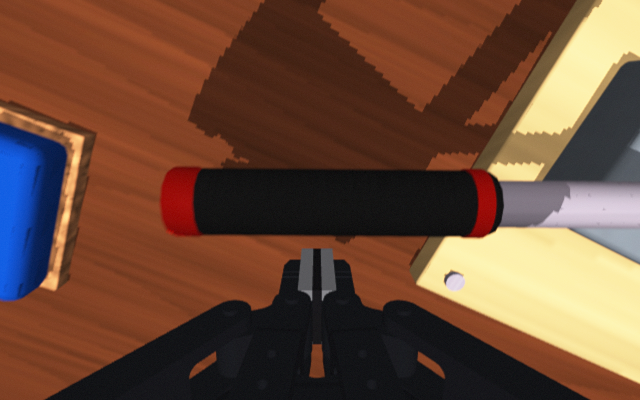

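drive_tool(rows=[{"slide":[-0.07,-0.36,0],"turn":[0,0,0.02],"grip":1},{"slide":[-0.07,-0.36,0],"turn":[0,0,0.02],"grip":1},{"slide":[-0.04,-0.18,0],"turn":[0,0,0.01],"grip":1},{"slide":[-0.04,-0.18,0],"turn":[0,0,0.01],"grip":1},{"slide":[-0.04,-0.18,0],"turn":[0,0,0.01],"grip":1},{"slide":[-0.04,-0.18,0],"turn":[0,0,0.01],"grip":1},{"slide":[-0.04,-0.18,0],"turn":[0,0,0.01],"grip":1},{"slide":[-0.04,-0.18,0],"turn":[0,0,0.01],"grip":1}])

```text
t: 11.75
tcp_pos: [0.627, -0.1578, 0.0786]
orientation: [[-0.307, 0.952, 0.001], [0.952, 0.307, 0.0], [-0.0, 0.001, -1.0]]
wrist_force: [3.1, 2.0, 1.5]
grip_width: 0.0001
```

```bash
cat > wr.py <<'E'
from h import *
import pickle,sys
s=st(); R=s['orientation']; F=R.T@s['wrist_force']; print('F tool',F.round(2))
d=s['tcp_pos'][:2]-np.array([.537,.0036]); print('tool th',np.arctan2(d[0],-d[1]).round(4),'r',np.hypot(*d).round(4))
if len(sys.argv)>1:
    m=manip.camera_model('wrist');im=manip.camera('wrist'); pickle.dump((s,m,im),open(f'{sys.argv[1]}.pkl','wb')); cv2.imwrite(f'pics/{sys.argv[1]}.png',im[:,:,::-1])
E
python3 wr.py q1
```

```text
t 11.75 p [ 0.627  -0.1578  0.0786] yaw 1.8824 z [ 0.001  0.    -1.   ] F [3.08 1.96 1.45] T [ 0.32 -0.52  0.04] w 0.0001 j [-0.33  0.37  1.5   0.    1.28 -2.21]
F tool [ 0.92  3.53 -1.45]
tool th 0.5086 r 0.1848
```

View pics/q1.png

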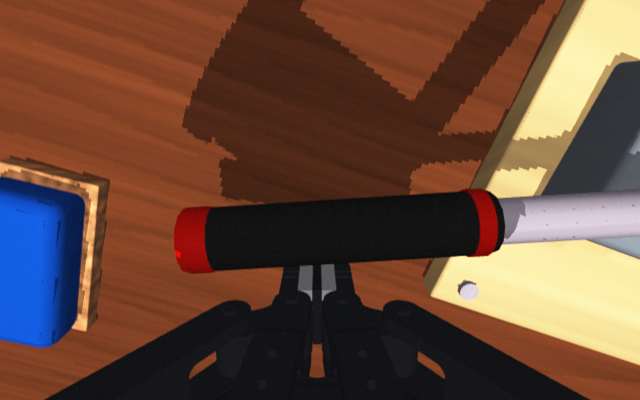

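drive_tool(rows=[{"slide":[-0.05,-0.36,0],"turn":[0,0,0.02],"grip":1},{"slide":[-0.05,-0.36,0],"turn":[0,0,0.02],"grip":1},{"slide":[-0.05,-0.36,0],"turn":[0,0,0.02],"grip":1},{"slide":[-0.05,-0.36,0],"turn":[0,0,0.02],"grip":1},{"slide":[-0.05,-0.36,0],"turn":[0,0,0.02],"grip":1},{"slide":[-0.05,-0.36,0],"turn":[0,0,0.02],"grip":1},{"slide":[-0.05,-0.36,0],"turn":[0,0,0.02],"grip":1},{"slide":[0,0,0],"turn":[0,0,0],"grip":1}])

```text
t: 12.6
tcp_pos: [0.6025, -0.1682, 0.0783]
orientation: [[-0.17, 0.985, -0.0], [0.985, 0.17, -0.0], [-0.0, -0.0, -1.0]]
wrist_force: [2.8, -0.4, 0.7]
grip_width: 0.0
```

```bash
python3 wr.py q2
```

```text
t 12.6 p [ 0.6025 -0.1682  0.0783] yaw 1.7414 z [-0. -0. -1.] F [ 2.77 -0.41  0.74] T [-0.06 -0.31  0.08] w 0.0 j [-0.35  0.32  1.56 -0.    1.26 -2.1 ]
F tool [-0.88  2.66 -0.74]
tool th 0.3643 r 0.1838
```

View pics/q2.png

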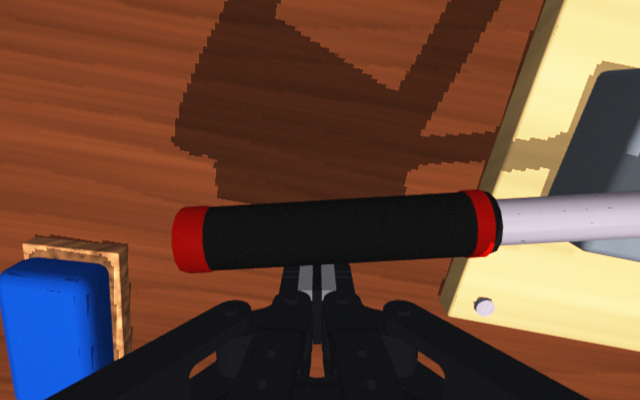

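drive_tool(rows=[{"slide":[-0.03,-0.18,0],"turn":[0,0,0.01],"grip":1},{"slide":[-0.03,-0.18,0],"turn":[0,0,0.01],"grip":1},{"slide":[-0.03,-0.18,0],"turn":[0,0,0.01],"grip":1},{"slide":[-0.03,-0.18,0],"turn":[0,0,0.01],"grip":1},{"slide":[-0.03,-0.18,0],"turn":[0,0,0.01],"grip":1}])

```text
t: 13.15
tcp_pos: [0.5943, -0.1706, 0.0783]
orientation: [[-0.121, 0.993, 0.0], [0.993, 0.121, -0.0], [-0.0, 0.0, -1.0]]
wrist_force: [4.5, -2.6, 1.5]
grip_width: 0.0001
```

```bash
python3 wr.py
```

```text
t 13.15 p [ 0.5943 -0.1706  0.0783] yaw 1.6921 z [ 0. -0. -1.] F [ 4.52 -2.56  1.5 ] T [-0.28 -0.72  0.05] w 0.0001 j [-0.36  0.3   1.58 -0.    1.26 -2.05]
F tool [-3.09  4.18 -1.5 ]
tool th 0.3179 r 0.1834
```

drive_tool(rows=[{"slide":[-0.02,-0.18,0],"turn":[0,0,0.01],"grip":1},{"slide":[-0.02,-0.18,0],"turn":[0,0,0.01],"grip":1},{"slide":[-0.02,-0.18,0],"turn":[0,0,0.01],"grip":1}])

```text
t: 13.45
tcp_pos: [0.589, -0.172, 0.0784]
orientation: [[-0.091, 0.996, 0.0], [0.996, 0.091, -0.0], [-0.0, 0.0, -1.0]]
wrist_force: [4.6, -2.9, 0.6]
grip_width: 0.0001
```

```bash
python3 wr.py
```

```text
t 13.45 p [ 0.589  -0.172   0.0784] yaw 1.6621 z [ 0. -0. -1.] F [ 4.64 -2.9   0.59] T [-0.39 -0.73  0.07] w 0.0001 j [-0.37  0.29  1.6  -0.    1.26 -2.03]
F tool [-3.31  4.36 -0.59]
tool th 0.2882 r 0.1831
```

drive_tool(rows=[{"slide":[-0.02,-0.18,0],"turn":[0,0,0.01],"grip":1},{"slide":[-0.02,-0.18,0],"turn":[0,0,0.01],"grip":1},{"slide":[-0.02,-0.18,0],"turn":[0,0,0.01],"grip":1}])

```text
t: 13.75
tcp_pos: [0.5837, -0.173, 0.0784]
orientation: [[-0.061, 0.998, 0.0], [0.998, 0.061, -0.0], [-0.0, 0.0, -1.0]]
wrist_force: [5.0, -1.7, 0.0]
grip_width: -0.0
```

```bash
python3 wr.py
```

```text
t 13.75 p [ 0.5837 -0.173   0.0784] yaw 1.6321 z [ 0. -0. -1.] F [ 5.   -1.73  0.03] T [-0.34 -0.69  0.07] w -0.0 j [-0.37  0.27  1.61 -0.    1.25 -2.  ]
F tool [-2.03  4.89 -0.03]
tool th 0.2586 r 0.1827
```

drive_tool(rows=[{"slide":[-0.02,-0.18,0],"turn":[0,0,0.01],"grip":1},{"slide":[-0.02,-0.18,0],"turn":[0,0,0.01],"grip":1}])

```text
t: 13.95
tcp_pos: [0.5807, -0.1737, 0.0786]
orientation: [[-0.041, 0.999, 0.001], [0.999, 0.041, -0.001], [-0.001, 0.001, -1.0]]
wrist_force: [10.6, -2.0, -2.5]
grip_width: -0.0
```

```bash
python3 wr.py q3
```

```text
t 13.95 p [ 0.5807 -0.1737  0.0786] yaw 1.612 z [ 0.001 -0.001 -1.   ] F [10.64 -2.   -2.5 ] T [-0.3  -1.61  0.05] w -0.0 j [-0.38  0.27  1.62  0.    1.25 -1.99]
F tool [-2.43 10.54  2.52]
tool th 0.2417 r 0.1826
```

View pics/q3.png

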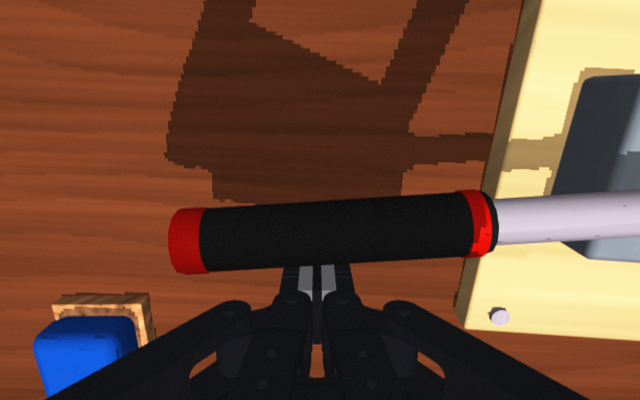

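drive_tool(rows=[{"slide":[-0.02,-0.2,0],"turn":[0,0,0.013],"grip":1},{"slide":[-0.02,-0.2,0],"turn":[0,0,0.013],"grip":1},{"slide":[-0.02,-0.2,0],"turn":[0,0,0.013],"grip":1},{"slide":[-0.02,-0.2,0],"turn":[0,0,0.013],"grip":1}])

```text
t: 14.4
tcp_pos: [0.5734, -0.1753, 0.0787]
orientation: [[0.011, 1.0, 0.003], [1.0, -0.011, -0.002], [-0.002, 0.003, -1.0]]
wrist_force: [10.2, -6.3, -4.3]
grip_width: -0.0002
```

```bash
python3 wr.py q4
```

```text
t 14.4 p [ 0.5734 -0.1753  0.0787] yaw 1.56 z [ 0.003 -0.002 -1.   ] F [10.25 -6.31 -4.29] T [-0.95 -1.71  0.11] w -0.0002 j [-0.38  0.25  1.64 -0.    1.25 -1.94]
F tool [-6.19 10.3   4.34]
tool th 0.2009 r 0.1825
```

View pics/q4.png

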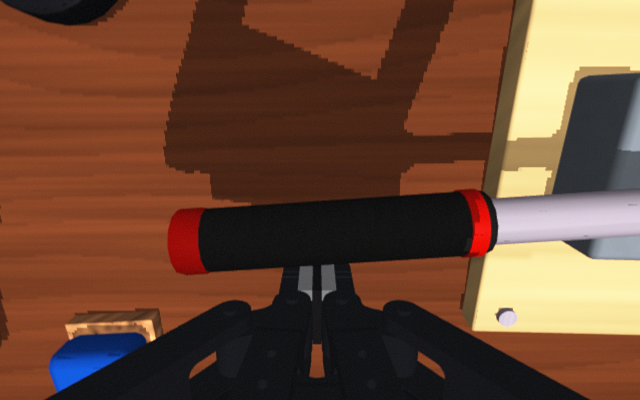

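drive_tool(rows=[{"slide":[-0.01,-0.2,0],"turn":[0,0,0.013],"grip":1},{"slide":[-0.01,-0.2,0],"turn":[0,0,0.013],"grip":1},{"slide":[-0.01,-0.2,0],"turn":[0,0,0.013],"grip":1}])

```text
t: 14.75
tcp_pos: [0.5675, -0.1757, 0.079]
orientation: [[0.05, 0.999, 0.003], [0.999, -0.05, -0.002], [-0.002, 0.003, -1.0]]
wrist_force: [10.2, -4.7, -1.6]
grip_width: 0.0002
```

```bash
python3 wr.py
python3 - <<'E'
from h import *
a=manip.camera('scene'); cv2.imwrite('pics/q5s.png',cv2.resize(a[140:260,240:400],None,fx=4,fy=4,interpolation=2)[:,:,::-1])
a=manip.camera('side'); cv2.imwrite('pics/q5d.png',cv2.resize(a[140:260,220:380],None,fx=4,fy=4,interpolation=2)[:,:,::-1])
E
```

```text
t 14.75 p [ 0.5675 -0.1757  0.079 ] yaw 1.5209 z [ 0.003 -0.002 -1.   ] F [10.22 -4.67 -1.64] T [-0.64 -1.5   0.03] w 0.0002 j [-0.39  0.23  1.66 -0.    1.25 -1.91]
F tool [-4.16 10.44  1.68]
tool th 0.1684 r 0.1818
```

View pics/q5s.png

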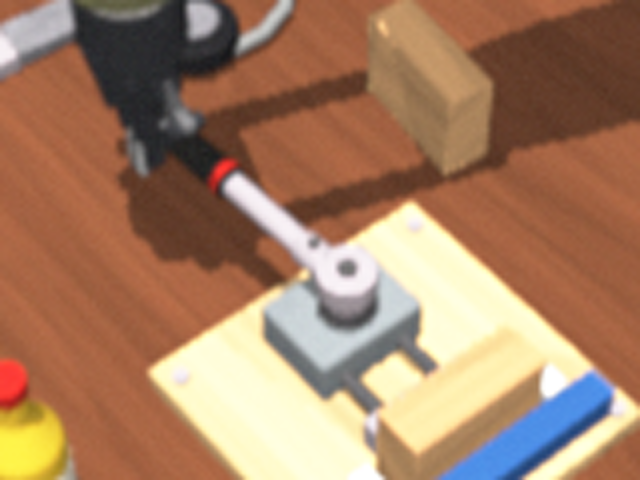

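View pics/q5d.png

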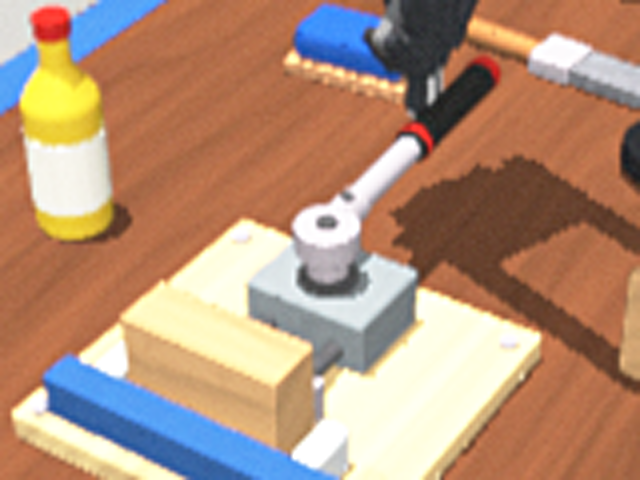

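```bash
python3 - <<'E'
from h import *
def A(c,o,pts):
    w=[ray(c,(o[0]+p[0]/4,o[1]+p[1]/4),z) for p,z in pts]
    for v in w: print(c,v.round(4), np.arctan2(v[0]-w[0][0],-(v[1]-w[0][1])).round(3) )
A('side',(220,140),[((328,222),.105),((347,197),.104),((421,135),.095),((487,68),.095)])
A('scene',(240,140),[((347,267),.105),((314,242),.104),((222,174),.095)])
E
python3 wr.py
```

```text
side [0.5372 0.0011 0.105 ] 3.142
side [ 0.5416 -0.0292  0.104 ] 0.146
side [ 0.5426 -0.1288  0.095 ] 0.042
side [ 0.5445 -0.2318  0.095 ] 0.032
scene [0.5336 0.0038 0.105 ] 3.142
scene [ 0.5355 -0.0271  0.104 ] 0.064
scene [ 0.5392 -0.1207  0.095 ] 0.045
t 14.85 p [ 0.5672 -0.1756  0.079 ] yaw 1.5208 z [ 0.003 -0.002 -1.   ] F [ 8.22 -5.81 -0.08] T [-0.83 -1.37  0.14] w -0.0001 j [-0.39  0.23  1.66 -0.    1.25 -1.91]
F tool [-5.4   8.5   0.12]
tool th 0.1671 r 0.1817
```

drive_tool(rows=[{"slide":[-0.01,-0.2,0],"turn":[0,0,0.013],"grip":1},{"slide":[-0.01,-0.2,0],"turn":[0,0,0.013],"grip":1},{"slide":[-0.01,-0.2,0],"turn":[0,0,0.013],"grip":1},{"slide":[0,0,0],"turn":[0,0,0],"grip":1}])

```text
t: 15.25
tcp_pos: [0.5612, -0.1756, 0.0792]
orientation: [[0.089, 0.996, 0.003], [0.996, -0.089, -0.002], [-0.002, 0.003, -1.0]]
wrist_force: [7.8, -5.4, -0.5]
grip_width: 0.0
```

```bash
python3 wr.py
python3 - <<'E'
from h import *
a=manip.camera('side'); cv2.imwrite('pics/q6d.png',cv2.resize(a[140:260,220:380],None,fx=4,fy=4,interpolation=2)[:,:,::-1])
E
```

```text
t 15.25 p [ 0.5612 -0.1756  0.0792] yaw 1.4818 z [ 0.003 -0.002 -1.   ] F [ 7.82 -5.41 -0.49] T [-0.87 -1.24  0.16] w 0.0 j [-0.39  0.22  1.68 -0.    1.24 -1.87]
F tool [-4.7   8.27  0.52]
tool th 0.1343 r 0.1809
```

View pics/q6d.png

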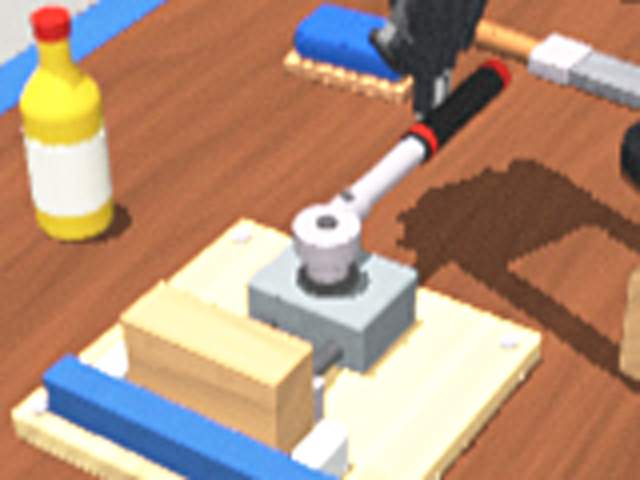

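drive_tool(rows=[{"slide":[0,0.3,0],"turn":[0,0,-0.01],"grip":1},{"slide":[0,0.4,0],"turn":[0,0,-0.02],"grip":1},{"slide":[0,0.4,0],"turn":[0,0,-0.02],"grip":1},{"slide":[0,0.5,0],"turn":[0,0,-0.02],"grip":1},{"slide":[0,0.6,0],"turn":[0,0,-0.02],"grip":1},{"slide":[0,1.0,0],"turn":[0,0,0],"grip":1},{"slide":[0,1.5,0],"turn":[0,0,0],"grip":1},{"slide":[0,0,0],"turn":[0,0,0],"grip":1}])

```text
t: 16.1
tcp_pos: [0.6076, -0.1753, 0.0778]
orientation: [[-0.002, 1.0, -0.001], [1.0, 0.002, 0.0], [0.0, -0.001, -1.0]]
wrist_force: [0.2, -0.3, 0.2]
grip_width: 0.0004
```

```bash
python3 wr.py q7
```

```text
t 16.1 p [ 0.6076 -0.1753  0.0778] yaw 1.5725 z [-0.001  0.    -1.   ] F [ 0.2  -0.3   0.23] T [-0.01 -0.02  0.  ] w 0.0004 j [-0.36  0.33  1.54 -0.    1.27 -1.93]
F tool [-0.3   0.2  -0.23]
tool th 0.376 r 0.1923
```

View pics/q7.png

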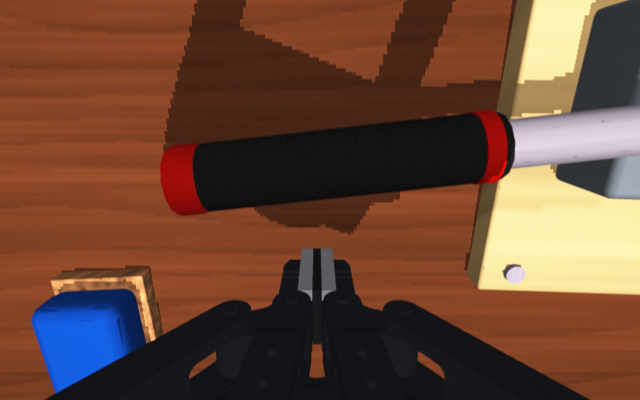

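Clear of the handle, no force. I'll rise and check from above.

drive_tool(rows=[{"slide":[0,0,-3],"turn":[0,0,0],"grip":1},{"slide":[0,0,-4],"turn":[0,0,0],"grip":1},{"slide":[0,0,-4],"turn":[0,0,0],"grip":1},{"slide":[0,0,-4],"turn":[0,0,0],"grip":1},{"slide":[1,0,-3],"turn":[0,0,0],"grip":1},{"slide":[4.5,-0.5,-2],"turn":[0,0,0],"grip":1},{"slide":[4.5,-0.5,0],"turn":[0,0,0],"grip":1},{"slide":[4.5,-0.5,0],"turn":[0,0,0],"grip":1},{"slide":[4.5,-0.5,0],"turn":[0,0,0],"grip":1},{"slide":[4,0,0],"turn":[0,0,0],"grip":1},{"slide":[0,0,0],"turn":[0,0,0],"grip":1},{"slide":[0,0,0],"turn":[0,0,0],"grip":1}])

```text
t: 17.35
tcp_pos: [0.5859, 0.055, 0.2778]
orientation: [[-0.004, 1.0, -0.001], [1.0, 0.004, -0.001], [-0.001, -0.001, -1.0]]
wrist_force: [-0.9, -0.2, -0.1]
grip_width: 0.0001
```

```bash
python3 wr.py q8
python3 - <<'E'
from h import *
a=manip.camera('scene'); cv2.imwrite('pics/q8s.png',a[:,:,::-1])
E
```

```text
t 17.35 p [0.5859 0.055  0.2778] yaw 1.5747 z [-0.001 -0.001 -1.   ] F [-0.95 -0.18 -0.12] T [-0.   -0.1   0.01] w 0.0001 j [ 0.01  0.09  1.45 -0.    1.61 -1.57]
F tool [-0.18 -0.95  0.12]
tool th 2.3815 r 0.071
```

View pics/q8.png

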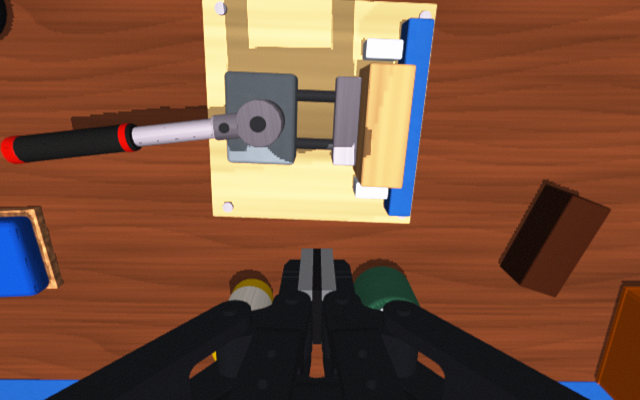

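View pics/q8s.png

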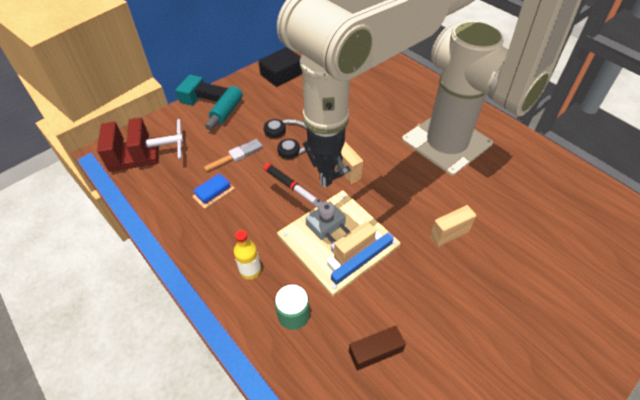

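Run:
```python
from h import *
import pickle
s,m,im=pickle.load(open('q8.pkl','rb'))
x,y,a=.539,.0533,-.0376
def J(px,z):
    w=ray('wrist',px,z,m); d=w[:2]-[x,y]; c,sn=np.cos(a),np.sin(a); return np.round([c*d[0]+sn*d[1],-sn*d[0]+c*d[1]],4)
for n,p,z in [('bl',(370,63),.1),('bl',(415,65),.1),('bl',(403,188),.1),('bl',(359,185),.1),('jaw',(361,77),.051),('fence',(413,18),.052),('fence',(389,215),.052),('spindle',(258,124),.105),('hinge',(223,128),.104),('end',(10,151),.095)]: print(n,J(p,z))
cv2.imwrite('pics/q8c.png',cv2.resize(im[0:230,190:450],None,fx=2.6,fy=2.6,interpolation=2)[:,:,::-1])
```

```text
bl [-0.0545  0.045 ]
bl [-0.0545  0.0833]
bl [0.0537 0.0854]
bl [0.0526 0.0439]
jaw [-0.045   0.0439]
fence [-0.0993  0.0886]
fence [0.0978 0.0862]
spindle [-0.0002 -0.0495]
hinge [ 0.0047 -0.0806]
end [ 0.0349 -0.2808]
```

View pics/q8c.png

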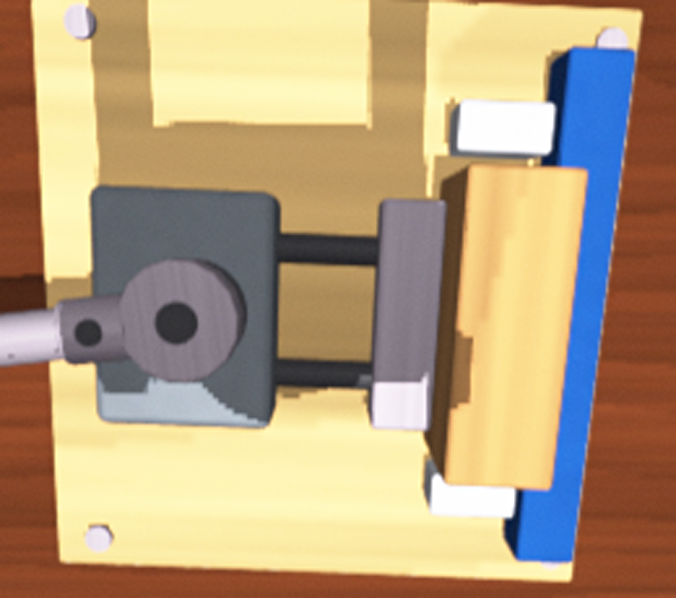

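Run:
```python
from h import *
st(); print(manip.finish_job())
```

```text
t 17.45 p [0.5863 0.0534 0.278 ] yaw 1.5721 z [-0.001 -0.001 -1.   ] F [ 0.08  0.88 -0.04] T [ 0.03  0.03 -0.03] w -0.0002 j [ 0.    0.09  1.45 -0.    1.61 -1.57]
the job is handed in; nothing more can be done
None
```

The job is done and handed in at 17.45 s. I took the leftmost beech blank (y ≈ 0.366), stood it in the jig pocket and released it. Then I pushed the wrench clockwise with shut fingers until it clicked.

- **Click:** the pull rose from about 4 N to 10.5 N, then fell to 8.3 N while the hinge stayed still and the handle kept folding. I estimate the fold at about 0.13 rad, from the distance travelled and the fall in pull. It was not measured directly. I then backed off, and the handle sprang back in line.
- **Last checks:** seen from above, the blank is parallel to the fence and centred to about 1 mm. The jaw reads 39 to 44 mm from the fence, depending on which reading of the fence is used. Its top edge reads y = 83–85 mm, against a nominal fence face at 83 mm. The fence itself read 86–89 mm in that last picture, so that reading carries a few millimetres of error, and flushness rests on the jaw and the click as well as the picture.
- **Bystanders and robot:** the bystanders look unmoved in the final picture, except where the arm hides them. The robot ended well above the jig with no contact force.

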